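# Stack the vanity cases on the gated display stand

### The arm

A 7-joint arm with a two-finger parallel gripper is mounted at the origin on the work surface. World frame = base frame: x ahead of the robot, y to its left, z up, the work surface at z = 0. Lengths are in mm, angles in rad, forces in N, time in s.
With the tool pointing down it reaches from about 425 to 825 mm from the base axis. Payload 3.6 kg.
Tool frame: the origin (TCP) lies midway between the tips of the shut fingers; the grasp point (between the pads) lies grasp_offset behind it (grasp_offset is the distance from the TCP to the grasp point, in mm); z points along the fingers, x is the direction in which the jaws open and shut, and the axes are right-handed (so a half turn about z gives the same grasp; the last joint's range is limited). The gripper opens to 93 mm and grips with 3 to 60 N. Pads are 15 mm wide; open, the fingers measure 128 mm over their backs; the gripper's body (75 mm by 188 mm) begins 65 mm behind the grasp point.
Start: joints at [-0.026, 0.615, -0.013, 1.423, 0.008, 1.103, -0.04], TCP at [649.971, 0.024, 218.64] pointing down, gripper open.
Joint ranges: [-3.12, 3.12], [-0.3, 2.06], [-1.34, 1.32], [0.26, 2.42], [-1.36, 4.5], [0.01, 1.98], [-2.84, 2.84]. Speed limits (rad/s): [2.79, 2.79, 3.14, 3.14, 3.14, 3.14, 3.14].

### API

Orientations are given as a unit quaternion [w, x, y, z].
In Python, from cell import state, grab_frame, camera_params, sign_off, grasp_offset gives the robot as it stands.
- The arm moves only by the tool servo_tool, never from a script. Its argument "rows" is a list of rows, each an object of numbers: "x", "y", "z": the shift along the tool's x, y, z in mm; "ax", "ay", "az": the turn, a rotation vector about the tool's x, y, z in degrees. A call has 1 to 10 rows; each row is the pose to reach, as a shift and turn from the pose commanded when the call began, along the tool's axes at that moment; what a row does not reach only later rows make up. A row lasts 1/10 s, in which the tool goes at most 50 mm and 8.59 degrees, less where a joint would pass 70% of its speed; a pose out of reach is approached as far as the arm can. A call with a gripper value outside its range is refused whole. "grip" is the opening, from 0 (shut) to 1 (fully open), set as the call begins (left out, the last holds). The fingers move at their own pace and stop on an object; "squeeze" is the grip in N (left out, the last holds). Time passes only in rows, so rows that repeat a pose let the fingers close. It gives the time, the measured TCP pose, the force and the opening at its end, in the units of the state.
- state(): the state, without advancing time (a new reading comes with each control period).
- grab_frame(name): name is "scene" or "side" or "wrist"; returns the picture (480x640x3 uint8, red, green, blue); there is no depth.
- camera_params(name): a dict with "mtx" (3x3 intrinsics, pixels), "eye" and "rotation" of the camera in the world. Camera axes: x right, y up, looking along -z (the intrinsics and any distortion apply to the point x, -y, -z); pixel columns grow to the right and rows downward; lengths in mm; the calibration is good to about 2 mm. A picture is of the moment at which its call begins: read the wrist's pose just before it. camera_params takes no time and is no camera call; for the wrist camera it gives the pose at the moment of the call.
- sign_off(): hands the job in, once; it reports no verdict.
The state is a dict: "t": time; "q": joint angles; "qvel": joint speeds; "joint_efforts": joint torques, N m; "tool_pos": TCP position; "tcp_rot": TCP orientation; "contact_force": force on the tool from outside, world axes, zero at the start; "moment": the same for the moment, N m; "gripper_width": finger opening in mm.
Only numpy, scipy, OpenCV 4.12 (cv2) and the standard library are available. Lean on these libraries where they do the work, as an engineer would, in place of code of your own. Each camera call takes 0.05 s, during which the arm holds its last target.

### The job

Swing the chrome gate of the display stand fully open by its handle, then stack every white vanity case on the narrow raised pedestal as one square, upright column, lying flat (either way up will do), largest at the bottom up to the smallest on top, each case centred over the pedestal with its long side along the pedestal's long side. When all of them are up, swing the gate fully shut again beside the column. Do not knock over or push away the atomizer or the dish.

Things in the scene. Friction and masses are not known exactly. Their poses are not given: they have to be found in the camera images.
- stand: Fixed display stand: marble base plate, 160 (x) x 240 (y) x 8 mm, its centre at +20, +20 mm, and a narrow raised frosted pedestal, 40 mm along the stand's x, 90 mm along its y, its top 50 mm above the table. Origin at table height under the pedestal's centre; x points away from the robot at yaw 0, z up. Cases lie along the stand's y and overhang the pedestal.
- stand_top (a point): Centre of the pedestal's top face (50 mm above the table), where the column stands; axes as those of the stand.
- gate (a joint): Chrome keeper gate on an upright hinge. 0 = shut stop: bars point to the stand's -y, past the column's far side, 58 mm from its middle, in the way of a loading finger; handle points to the stand's +x. 1.57 = open stop, a quarter turn counter-clockwise from above: bars to +x, handle to +y. Friction 0.06 N m; stays where left. Bars reach 140 mm from the hinge, 54 to 135 mm above the table.
- gate_hinge (a point): Point on the gate's hinge axis, 114 mm above the table, at x +58 mm, y +95 mm in the stand's frame; the post's top is 138 mm above the table.
- gate_grip (a point): Grip point of the gate's handle, on the axis of an upright round post 20 mm in diameter, 80 mm from the hinge axis. The point is 88 mm above the table; the post rises from 36 to 108 mm, at the end of a 12 mm thick arm 40 mm above the table. It can be gripped from above, can turn within the fingers, and moves with the gate.
- case_1_mid (a point): Centre (half-way up) of a closed white vanity case with a flat lid, 130 mm long (its x) x 70 mm wide (its y) x 26 mm tall (z), the largest of up to five such cases, 130, 116, 102, 88 and 74 mm long. Loose, 0.1 to 0.4 kg; it may lie either way up. Grip it across its width. It may be absent.
- case_2_mid (a point): Centre (half-way up) of a closed white vanity case with a flat lid, 116 mm long (its x) x 67 mm wide (its y) x 26 mm tall (z) of up to five such cases, 130, 116, 102, 88 and 74 mm long. Loose, 0.1 to 0.4 kg; it may lie either way up. Grip it across its width. It may be absent.
- case_3_mid (a point): Centre (half-way up) of a closed white vanity case with a flat lid, 102 mm long (its x) x 64 mm wide (its y) x 26 mm tall (z) of up to five such cases, 130, 116, 102, 88 and 74 mm long. Loose, 0.1 to 0.4 kg; it may lie either way up. Grip it across its width. It may be absent.
- case_4_mid (a point): Centre (half-way up) of a closed white vanity case with a flat lid, 88 mm long (its x) x 61 mm wide (its y) x 26 mm tall (z) of up to five such cases, 130, 116, 102, 88 and 74 mm long. Loose, 0.1 to 0.4 kg; it may lie either way up. Grip it across its width. It may be absent.
- case_5_mid (a point): Centre (half-way up) of a closed white vanity case with a flat lid, 74 mm long (its x) x 58 mm wide (its y) x 26 mm tall (z), the smallest of up to five such cases, 130, 116, 102, 88 and 74 mm long. Loose, 0.1 to 0.4 kg; it may lie either way up. Grip it across its width. It may be absent.
- atomizer: Bystander: matte black atomizer, 42 mm across, 110 mm tall, beyond the cases. Loose; origin at the centre of its underside, z up.
- dish: Bystander: round white ceramic dish, 100 mm across, 26 mm tall, standing among the cases. Loose; origin at the centre of its underside, z up.
There are look-alikes about, which are no part of the job. Leave any green or purple look-alike of the part that bears case_3_mid alone.

How it is judged:
By the outcome, as a careful person would: the job done as asked, in the order asked, and still so for the second after the job is handed in, with the robot touching nothing.
Of case_1, case_2, case_3, case_4, case_5 only 4 to 5 are there at a start; the rules pass over those that are not, and their reading is None.
At some moment in a run one of case_2, case_3 may be knocked a few centimetres aside while the robot is not near it.
It also fails if it takes over 210 s, if anything falls off the work surface, if the arm or the gripper's body presses on something with over 40 N, if the wrist force passes 120 N, or if a joint passes its speed limit or range.

## Working session

There is one attempt and no reset: what is moved stays moved. The work goes in short steps, Python scripts to look and compute and a tool call to move; the robot and the scene stay as the last step left them, time stands still between calls to the robot, and variables do not carry over. Pictures are saved under pics/ and viewed, and the job is handed in when it is done.

Besides the shell and the picture viewer there is one more tool, called in YAML: its name, and indented under it one key for each argument. servo_tool: Moves the arm, as the interface text tells. Its arguments: {"type":"object","properties":{"rows":{"type":"array"},"grip":{"type":"number"},"squeeze":{"type":"number"}},"required":["rows"]}

```bash
ls; mkdir -p pics; cat > h.py <<'E'
import numpy as np, cv2
from cell import state, grab_frame, camera_params, sign_off, grasp_offset
def snap(name,fn):
    p=camera_params(name); im=grab_frame(name); cv2.imwrite('pics/'+fn,im[:,:,::-1]); np.savez('pics/'+fn[:-4]+'.npz',im=im,**{k:np.array(v) for k,v in p.items()}); return im,p
E
python3 - <<'E'
from h import *
print(state()); print(grasp_offset if not callable(grasp_offset) else grasp_offset())
for n in ['scene','side','wrist']:
    im,p=snap(n,n+'0.png'); print(n,p)
E
```

```text
pics
{'t': 0.0, 'q': array([-0.02647095,  0.6159091 , -0.01259605,  1.42487927,  0.00810168,
        1.10338818, -0.0403948 ]), 'qvel': array([-0.00097358, -0.00103805, -0.00150434, -0.00195595, -0.00086397,
        0.00022328,  0.00135418]), 'joint_efforts': array([ 5.37042069e-04, -4.58937871e+01,  2.08912762e-01, -1.65743172e+01,
       -6.11085235e-02,  2.03703978e-02,  2.53581929e-04]), 'tool_pos': array([ 6.49216964e+02, -2.13544380e-02,  2.17494304e+02]), 'tcp_rot': array([ 2.45769379e-05,  9.99999198e-01,  1.33405956e-05, -1.26656067e-03]), 'contact_force': array([ 0.13693977,  0.32796854, -0.33501375]), 'moment': array([ 0.01892495, -0.0378848 ,  0.00355255]), 'gripper_width': 93.4253536674107}
18.8
scene {'mtx': array([[488.2993236 ,   0.        , 316.18003001],
       [  0.        , 488.2993236 , 235.7928726 ],
       [  0.        ,   0.        ,   1.        ]]), 'eye': array([1460.34167603,  363.87284413,  737.88462248]), 'rotation': array([0.42792876, 0.23878106, 0.41616346, 0.76594292])}
side {'mtx': array([[510.73158554,   0.        , 310.66985324],
       [  0.        , 510.73158554, 230.45707361],
       [  0.        ,   0.        ,   1.        ]]), 'eye': array([ 23.84314142, 889.42671559, 912.73550451]), 'rotation': array([-0.19445761, -0.11095655,  0.4411546 ,  0.86905552])}
wrist {'mtx': array([[392.39948404,   0.        , 321.67414318],
       [  0.        , 392.39948404, 232.15778693],
       [  0.        ,   0.        ,   1.        ]]), 'eye': array([648.89960852,  80.0696615 , 383.36390476]), 'rotation': array([ 9.89546032e-01, -1.44213738e-01,  1.02409908e-03,  8.86588407e-07])}
```

View pics/scene0.png

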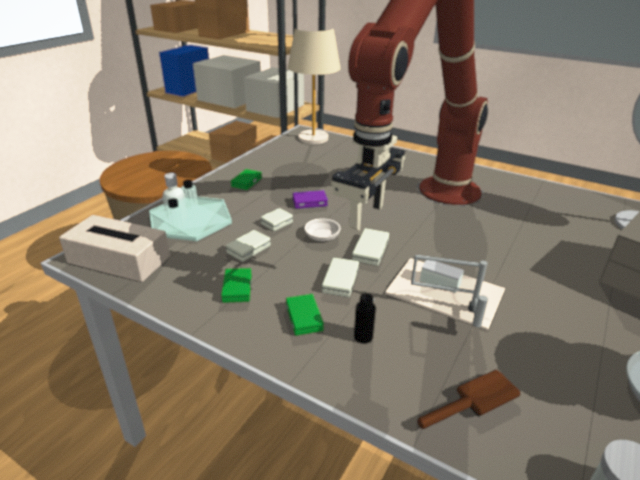

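View pics/side0.png

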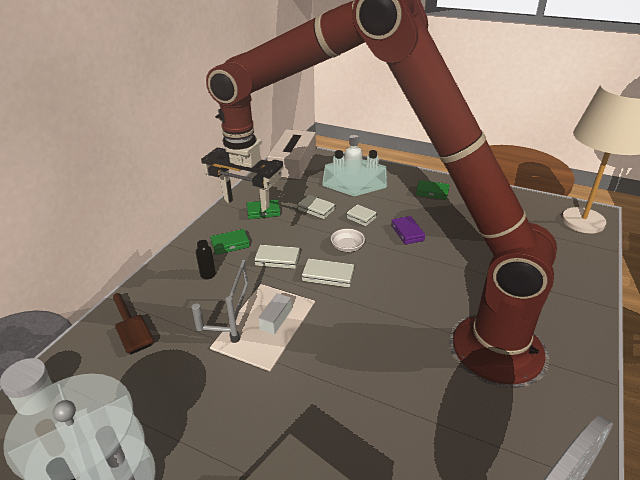

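View pics/wrist0.png

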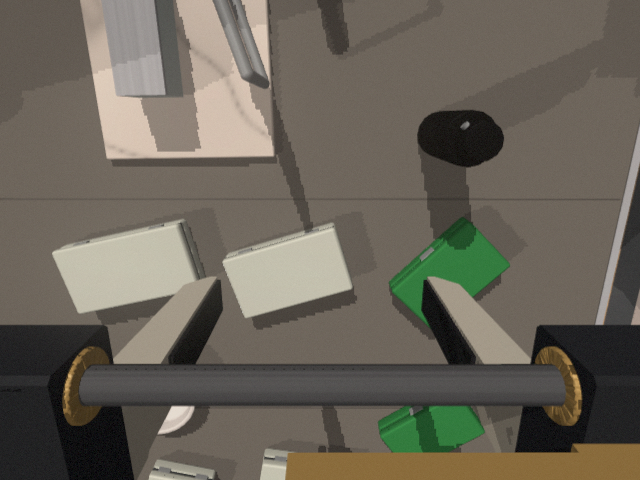

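```bash
cat >> h.py <<'E'
from scipy.spatial.transform import Rotation as R
def rot(q): return R.from_quat([q[1],q[2],q[3],q[0]]).as_matrix()
def ray(p,uv):
    uv=np.atleast_2d(np.asarray(uv,float)); K=np.array(p['mtx'])
    d=np.c_[(uv[:,0]-K[0,2])/K[0,0], -(uv[:,1]-K[1,2])/K[1,1], -np.ones(len(uv))]
    return np.array(p['eye']), d@rot(np.array(p['rotation'])).T
def plane(p,uv,z):
    e,d=ray(p,uv); return e+d*((z-e[2])/d[:,2])[:,None]
def proj(p,X):
    X=np.atleast_2d(np.asarray(X,float)); K=np.array(p['mtx'])
    c=(X-np.array(p['eye']))@rot(np.array(p['rotation']))
    return np.c_[K[0,0]*c[:,0]/-c[:,2]+K[0,2], K[1,1]*-c[:,1]/-c[:,2]+K[1,2]]
def load(fn):
    d=np.load('pics/'+fn+'.npz'); return d['im'],{k:d[k] for k in d.files if k!='im'}
E
python3 - <<'E'
from h import *
im,p=load('scene0'); a=cv2.resize(im[190:300,210:410],(800,440),interpolation=cv2.INTER_CUBIC)
im,p2=load('side0'); b=cv2.resize(im[180:300,220:440],(800,436),interpolation=cv2.INTER_CUBIC)
cv2.imwrite('pics/c1.png',a[:,:,::-1]);cv2.imwrite('pics/c2.png',b[:,:,::-1])
for uv in [(371,245),(340,276),(277,219),(248,245)]: print(plane(p,uv,26).round(0))
for uv in [(328,272),(277,256),(361,214),(320,207)]: print(plane(p2,uv,26).round(0))
# stand base corners side
print(plane(p2,[(264,286),(314,301),(270,369),(211,347)],8).round(0))
E
```

```text
[[469. -62.  26.]]
[[630. -66.  26.]]
[[ 492. -348.   26.]]
[[ 641. -336.   26.]]
[[451. -55.  26.]]
[[608. -58.  26.]]
[[ 471. -347.   26.]]
[[ 603. -331.   26.]]
[[590.  48.   8.]
 [446.  44.   8.]
 [441. 278.   8.]
 [596. 280.   8.]]
```

View pics/c1.png

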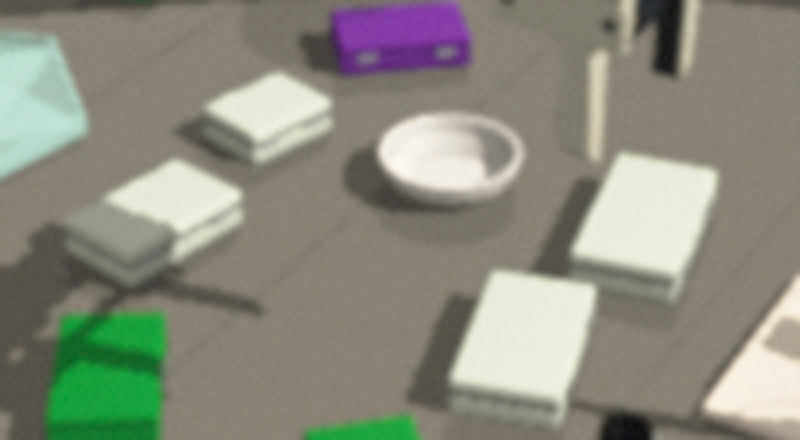

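View pics/c2.png

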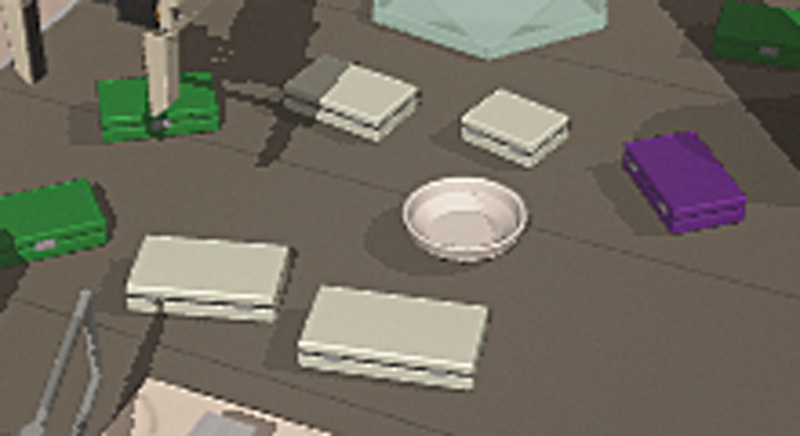

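```bash
python3 - <<'E'
from h import *
im,p=load('wrist0')
for n,c in dict(A=[(54,253),(183,221),(200,282),(80,312)],B=[(224,263),(333,225),(352,288),(244,316)]).items():
    w=plane(p,c,26)[:,:2]; print(n,w.round(0).tolist(),[np.linalg.norm(w[i]-w[(i+1)%4]).round(1) for i in range(4)],w.mean(0).round(1))
print('base',plane(p,[(107,158),(273,156)],8).round(1).tolist(), 'ped',plane(p,[(117,95),(163,95)],50).round(1).tolist())
a=cv2.resize(im[0:330,40:370],(600,600),interpolation=cv2.INTER_CUBIC);cv2.imwrite('pics/c3.png',a[:,:,::-1])
E
```

```text
A [[389.0, -47.0], [517.0, -15.0], [528.0, -78.0], [403.0, -111.0]] [np.float64(132.0), np.float64(63.2), np.float64(128.9), np.float64(64.9)] [459.5 -62.9]
B [[553.0, -58.0], [659.0, -19.0], [678.0, -84.0], [569.0, -115.0]] [np.float64(112.6), np.float64(67.7), np.float64(113.3), np.float64(59.7)] [614.8 -69.1]
base [[445.1, 41.4, 8.0], [602.2, 43.3, 8.0]] ped [[483.7, 95.8, 50.0], [520.7, 95.7, 50.0]]
```

View pics/c3.png

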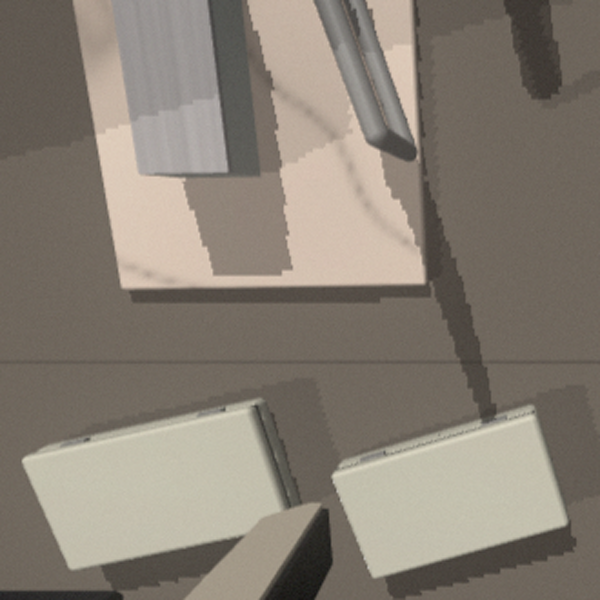

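```bash
python3 - <<'E'
from h import *
O=np.array([502.5,141.5,0])
for n in ['side0','scene0']:
    im,p=load(n); im=im.copy()
    H=O+[58,95,114]
    for X,c in [(H,(255,0,0)),(O+[138,95,88],(0,255,0)),(O+[138,95,108],(0,255,0)),(O+[58,-45,130],(255,255,0)),(O+[58,-45,54],(255,255,0)),(O+[20,-45,50],(0,0,255)),(O+[-20,-45,50],(0,0,255)),(O+[20,45,50],(0,0,255)),(O+[-20,45,50],(0,0,255)),(O+[-60,-100,8],(255,0,255)),(O+[100,-100,8],(255,0,255)),(O+[-60,140,8],(255,0,255)),(O+[100,140,8],(255,0,255))]:
        u=proj(p,X)[0]; cv2.circle(im,(int(round(u[0])),int(round(u[1]))),1,c,-1); 
    x0,y0=(150,220) if n=='side0' else (370,230)
    a=cv2.resize(im[y0:y0+150,x0:x0+200],(800,600),interpolation=cv2.INTER_CUBIC);cv2.imwrite('pics/d_%s.png'%n,a[:,:,::-1])
E
```

```text
(no output)
```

View pics/d_side0.png

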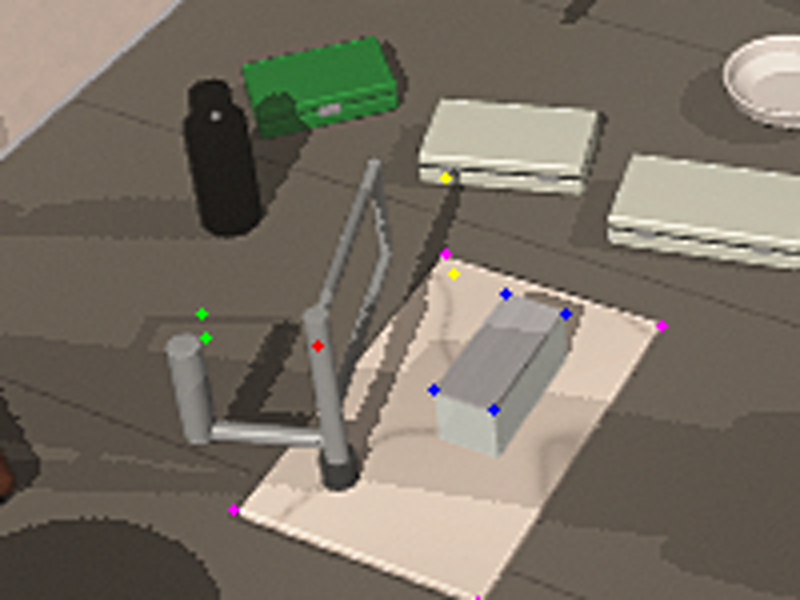

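View pics/d_scene0.png

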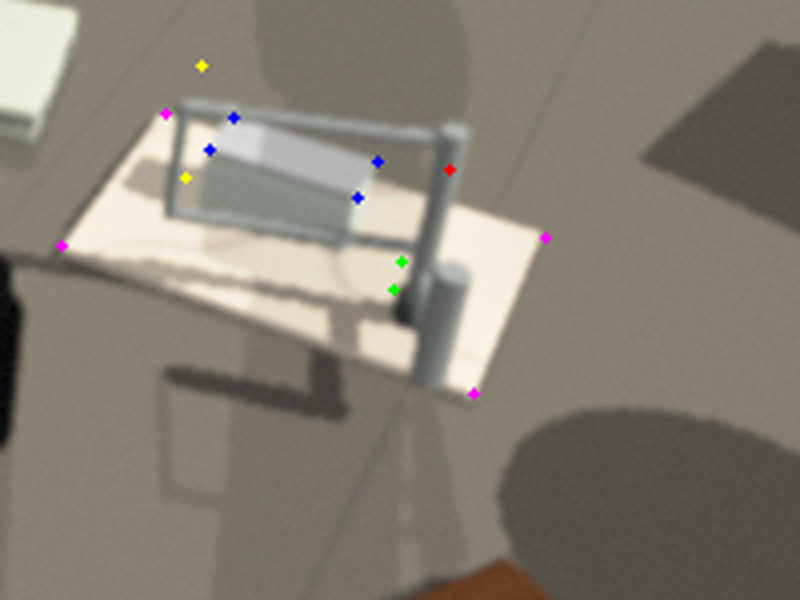

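```bash
python3 - <<'E'
from h import *
_,p=load('side0'); _,q=load('scene0')
a=plane(p,(195.8,306.3),108)[0];b=plane(q,(482.5,297),108)[0]
def tri(p,u,q,v):
    e,d=ray(p,u);f,g=ray(q,v);d=d[0];g=g[0]
    s=np.linalg.lstsq(np.c_[d,-g],f-e,rcond=None)[0];x=e+s[0]*d;y=f+s[1]*g;return (x+y)/2,np.linalg.norm(x-y)
print(a,b,tri(p,(195.8,306.3),q,(482.5,297)))
# hinge post top z138
print(plane(p,(150+318/4,220+312/4),138),plane(q,(370+454/4,230+132/4),138))
H=np.array([560.5,236.5])
for x in (a,b): v=x[:2]-H; print(np.linalg.norm(v),np.degrees(np.arctan2(v[1],v[0])))
# cases C,D corners
for n,pp,c in [('Cscene',q,[(110,207),(175,158),(242,200),(175,251)]),('Dscene',q,[(205,108),(276,72),(331,105),(258,150)])]:
    c=np.array(c)*200/800+[210,190]; w=plane(pp,c,26)[:,:2]; print(n,w.round(0).tolist(),[np.linalg.norm(w[i]-w[(i+1)%4]).round(1) for i in range(4)],w.mean(0))
for n,pp,c in [('Cside',p,[(285,88),(325,58),(420,95),(380,128)]),('Dside',p,[(462,120),(500,90),(568,122),(530,155)])]:
    c=np.array(c)*220/800+[220,180]; w=plane(pp,c,26)[:,:2]; print(n,w.round(0).tolist(),[np.linalg.norm(w[i]-w[(i+1)%4]).round(1) for i in range(4)],w.mean(0))
E
```

```text
[633.03380211 263.05332192 108.        ] [634.29071488 259.69606448 108.        ] (array([633.97785683, 260.68661445, 106.92684771]), np.float64(2.5273300493823685))
[[558.0289753  234.06034659 138.        ]] [[560.72106435 235.89961378 138.        ]]
77.24138368071834 20.10677071107097
77.35067556075029 17.450507515913124
Cscene [[644.0, -369.0], [572.0, -370.0], [590.0, -300.0], [662.0, -301.0]] [np.float64(71.7), np.float64(72.3), np.float64(71.2), np.float64(69.9)] [ 616.83057895 -334.73049292]
Dscene [[506.0, -393.0], [436.0, -380.0], [455.0, -319.0], [533.0, -328.0]] [np.float64(71.4), np.float64(63.9), np.float64(78.8), np.float64(70.6)] [ 482.56210847 -354.83916215]
Cside [[673.0, -318.0], [663.0, -377.0], [561.0, -356.0], [571.0, -295.0]] [np.float64(59.7), np.float64(104.3), np.float64(61.5), np.float64(104.6)] [ 617.01534815 -336.31266735]
Dside [[512.0, -335.0], [500.0, -391.0], [429.0, -368.0], [441.0, -310.0]] [np.float64(58.0), np.float64(74.6), np.float64(60.0), np.float64(75.6)] [ 470.73399732 -350.95344407]
```

servo_tool:
  rows:
    - {"x":-1,"y":-15}
    - {"x":-3,"y":-50}
    - {"x":-5,"y":-90}
    - {"x":-7,"y":-130}
    - {"x":-9,"y":-170}
    - {"x":-11,"y":-210}
    - {"x":-13,"y":-240}
    - {"x":-14,"y":-258}
    - {"x":-14,"y":-261}
    - {"x":-14,"y":-261}
  grip: 0.65
  squeeze: 15

```text
$.rows[0]: bad value
```

```bash
python3 - <<'E'
from h import *
s=state();print(s['tool_pos'],s['tcp_rot'],s['t'])
im,p=snap('wrist','wrist1.png'); print(proj(p,[633.5,261,108]))
E
```

```text
[6.49388725e+02 2.10111216e-02 2.17761493e+02] [ 8.66177869e-06  9.99999508e-01  1.97683309e-05 -9.92064497e-04] 0.15
[[ 293.89381269 -233.3803045 ]]
```

View pics/wrist1.png

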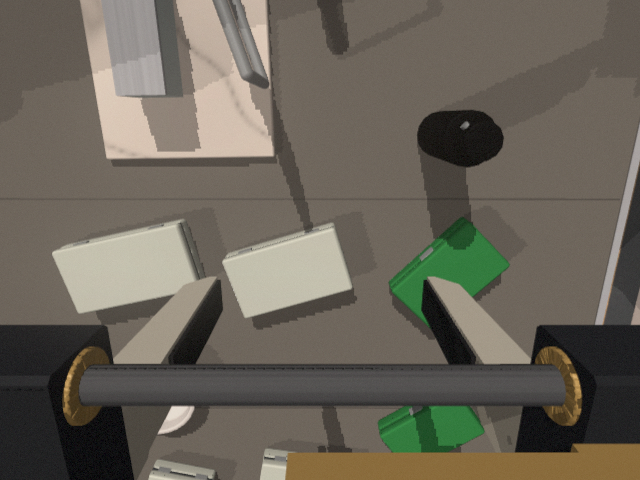

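servo_tool:
  rows:
    - {"x":-1,"y":-15,"z":0,"ax":0,"ay":0,"az":0}
    - {"x":-3,"y":-50,"z":0,"ax":0,"ay":0,"az":0}
    - {"x":-5,"y":-90,"z":0,"ax":0,"ay":0,"az":0}
    - {"x":-7,"y":-130,"z":0,"ax":0,"ay":0,"az":0}
    - {"x":-9,"y":-170,"z":0,"ax":0,"ay":0,"az":0}
    - {"x":-11,"y":-210,"z":0,"ax":0,"ay":0,"az":0}
    - {"x":-13,"y":-240,"z":0,"ax":0,"ay":0,"az":0}
    - {"x":-14,"y":-258,"z":0,"ax":0,"ay":0,"az":0}
    - {"x":-14,"y":-261,"z":0,"ax":0,"ay":0,"az":0}
    - {"x":-14,"y":-261,"z":0,"ax":0,"ay":0,"az":0}
  grip: 0.65
  squeeze: 15

```text
t: 1.2
tool_pos: [636.0, 260.3, 218.4]
tcp_rot: [0.001, 1.0, -0.0, -0.0]
contact_force: [-0.3, -1.0, -1.3]
gripper_width: 60.5
```

```bash
python3 - <<'E'
from h import *
s=state();print(s['tool_pos'],s['tcp_rot'],s['t'])
im,p=snap('wrist','wrist2.png'); print(proj(p,[633.5,261,108]))
E
```

```text
[636.02483357 260.32089517 218.43354729] [ 6.82652975e-04  9.99999763e-01 -6.71773585e-05 -6.36048965e-05] 1.2
[[319.21257537 228.18604315]]
```

View pics/wrist2.png

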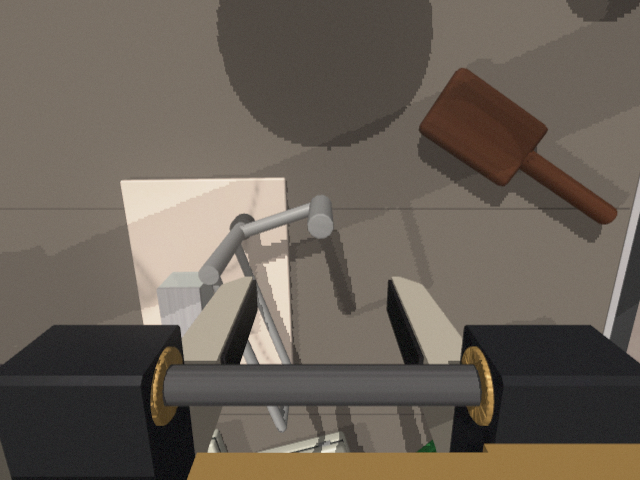

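servo_tool:
  rows:
    - {"x":-1,"y":-1,"z":20,"ax":0,"ay":0,"az":0}
    - {"x":-1,"y":-1,"z":50,"ax":0,"ay":0,"az":0}
    - {"x":-1,"y":-1,"z":80,"ax":0,"ay":0,"az":0}
    - {"x":-1,"y":-1,"z":110,"ax":0,"ay":0,"az":0}
    - {"x":-1,"y":-1,"z":135,"ax":0,"ay":0,"az":0}
    - {"x":-1,"y":-1,"z":148,"ax":0,"ay":0,"az":0}
    - {"x":-1,"y":-1,"z":148,"ax":0,"ay":0,"az":0}

```text
t: 1.95
tool_pos: [634.4, 259.3, 68.8]
tcp_rot: [0.001, 1.0, -0.001, -0.002]
contact_force: [-0.1, -0.3, 0.9]
gripper_width: 60.4
```

```bash
python3 - <<'E'
from h import *
_,p=load('wrist2')
print(plane(p,[(122,181),(285,178)],8).round(1).tolist(), 'hinge',plane(p,(210,271),138).round(1), 'handle',plane(p,(320,227),108).round(1))
E
```

```text
[[443.1, 279.6, 8.0], [600.1, 282.4, 8.0]] hinge [[560.  239.6 138. ]] handle [[634.1 261.9 108. ]]
```

servo_tool:
  rows:
    - {"x":0,"y":-2,"z":0,"ax":0,"ay":0,"az":0}
    - {"x":0,"y":-2,"z":0,"ax":0,"ay":0,"az":0}
    - {"x":0,"y":-2,"z":0,"ax":0,"ay":0,"az":0}
    - {"x":0,"y":-2,"z":0,"ax":0,"ay":0,"az":0}
    - {"x":0,"y":-2,"z":0,"ax":0,"ay":0,"az":0}
  grip: 0

```text
t: 2.45
tool_pos: [635.2, 264.2, 71.3]
tcp_rot: [-0.0, 1.0, 0.0, 0.0]
contact_force: [0.1, -0.7, 0.0]
gripper_width: 24.7
```

servo_tool:
  rows:
    - {"x":0,"y":0,"z":0,"ax":0,"ay":0,"az":0}
    - {"x":-4,"y":-10,"z":0,"ax":0,"ay":0,"az":0}
    - {"x":-10,"y":-20,"z":0,"ax":0,"ay":0,"az":0}
    - {"x":-17,"y":-28.5,"z":0,"ax":0,"ay":0,"az":0}
    - {"x":-25,"y":-36,"z":0,"ax":0,"ay":0,"az":0}
    - {"x":-34,"y":-42.5,"z":0,"ax":0,"ay":0,"az":0}
    - {"x":-44,"y":-47.5,"z":0,"ax":0,"ay":0,"az":0}
    - {"x":-55,"y":-51,"z":0,"ax":0,"ay":0,"az":0}
    - {"x":-66,"y":-53,"z":0,"ax":0,"ay":0,"az":0}
    - {"x":-74,"y":-54,"z":0,"ax":0,"ay":0,"az":0}

```text
t: 3.45
tool_pos: [558.8, 329.7, 71.2]
tcp_rot: [-0.008, 1.0, 0.004, 0.001]
contact_force: [2.1, 10.4, -4.1]
gripper_width: 15.0
```

servo_tool:
  rows:
    - {"x":-3,"y":0,"z":0,"ax":0,"ay":0,"az":0}
    - {"x":-5,"y":0,"z":0,"ax":0,"ay":0,"az":0}
    - {"x":-5,"y":0,"z":0,"ax":0,"ay":0,"az":0}

```text
t: 3.75
tool_pos: [558.0, 330.0, 71.4]
tcp_rot: [-0.009, 1.0, 0.003, 0.005]
contact_force: [8.9, 12.2, -10.0]
gripper_width: 14.9
```

```bash
python3 - <<'E'
from h import *
im,p=snap('side','side3.png')
cv2.imwrite('pics/e3.png',cv2.resize(im[200:380,140:380],(800,600),interpolation=cv2.INTER_CUBIC)[:,:,::-1]);s=state();print(s['tool_pos'],s['contact_force'],s['moment'])
E
```

```text
[557.95956065 329.96784415  71.33547549] [ 8.64918247 12.87790959 -9.43625163] [ 2.69416282 -1.66970401  0.07266907]
```

View pics/e3.png

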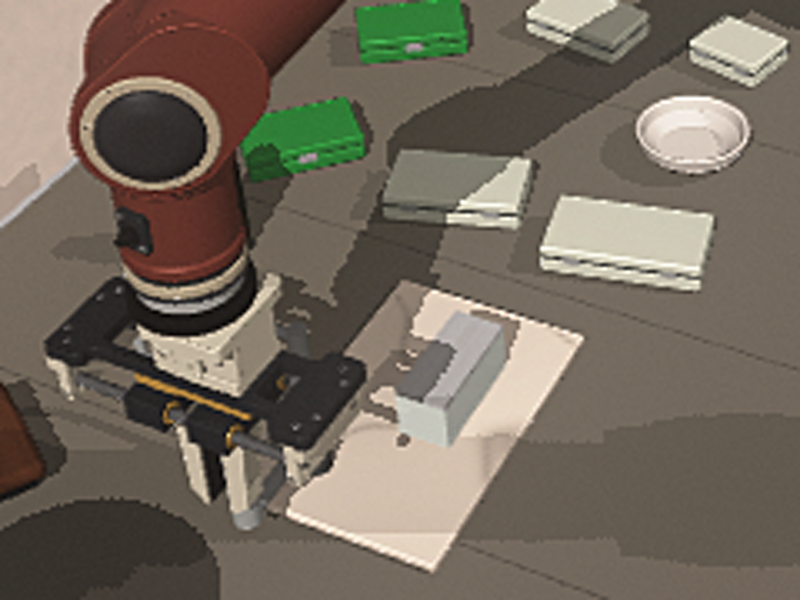

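servo_tool:
  rows:
    - {"x":0,"y":0,"z":0,"ax":0,"ay":0,"az":0}
    - {"x":0,"y":0,"z":0,"ax":0,"ay":0,"az":0}
    - {"x":0,"y":0,"z":0,"ax":0,"ay":0,"az":0}
  grip: 0.6

```text
t: 4.1
tool_pos: [553.8, 320.5, 70.5]
tcp_rot: [-0.001, 1.0, 0.001, -0.001]
contact_force: [-0.5, -0.1, 0.1]
gripper_width: 33.9
```

servo_tool:
  rows:
    - {"x":0,"y":0,"z":-20,"ax":0,"ay":0,"az":0}
    - {"x":0,"y":0,"z":-60,"ax":0,"ay":0,"az":0}
    - {"x":0,"y":0,"z":-100,"ax":0,"ay":0,"az":0}
    - {"x":0,"y":10,"z":-130,"ax":0,"ay":0,"az":0}
    - {"x":0,"y":30,"z":-140,"ax":0,"ay":0,"az":0}
    - {"x":0,"y":50,"z":-140,"ax":0,"ay":0,"az":0}
    - {"x":0,"y":50,"z":-140,"ax":0,"ay":0,"az":0}

```text
t: 4.8
tool_pos: [555.7, 261.5, 209.0]
tcp_rot: [0.003, 1.0, -0.004, -0.002]
contact_force: [0.2, 0.7, 0.2]
gripper_width: 55.9
```

```bash
python3 - <<'E'
from h import *
im,p=snap('wrist','wrist4.png')
s=state();print(s['tool_pos'],s['tcp_rot'])
E
```

```text
[555.21734121 264.23335882 208.59678327] [ 0.00172588  0.99999381 -0.00235093 -0.00196778]
```

View pics/wrist4.png

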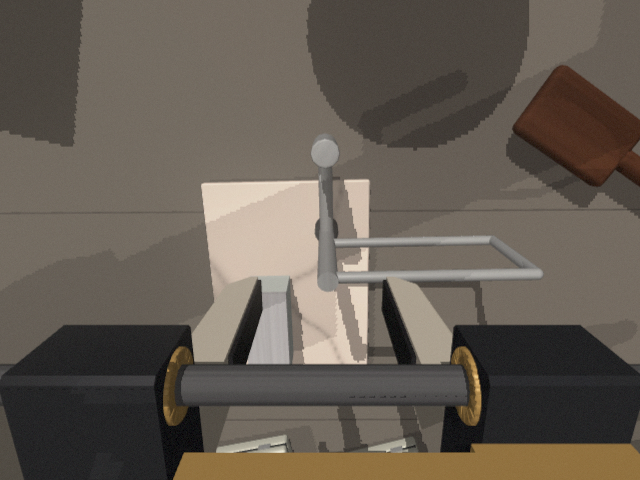

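```bash
python3 - <<'E'
from h import *
_,p=load('wrist4')
print(plane(p,[(203,184),(369,180)],8).round(1).tolist(), 'hinge',plane(p,(328,282),138).round(1), 'handle',plane(p,(325,152),108).round(1))
E
```

```text
[[442.8, 279.3, 8.0], [598.9, 282.0, 8.0]] hinge [[558.7 236.6 138. ]] handle [[557.3 317.5 108. ]]
```

servo_tool:
  rows:
    - {"x":-6,"y":15,"z":-2,"ax":0,"ay":0,"az":0}
    - {"x":-18,"y":50,"z":-4,"ax":0,"ay":0,"az":0}
    - {"x":-30,"y":85,"z":-6,"ax":0,"ay":0,"az":0}
    - {"x":-42,"y":115,"z":-8,"ax":0,"ay":0,"az":0}
    - {"x":-50,"y":140,"z":-9,"ax":0,"ay":0,"az":0}
    - {"x":-53,"y":148,"z":-9,"ax":0,"ay":0,"az":0}
    - {"x":-53,"y":148,"z":-9,"ax":0,"ay":0,"az":0}
    - {"x":-53,"y":148,"z":-9,"ax":0,"ay":0,"az":0}
  grip: 1

```text
t: 5.65
tool_pos: [503.0, 122.0, 219.0]
tcp_rot: [-0.001, 1.0, 0.001, -0.0]
contact_force: [1.1, 0.3, -0.4]
gripper_width: 93.4
```

```bash
python3 - <<'E'
from h import *
im,p=snap('wrist','wrist5.png')
s=state();print(s['tool_pos'],s['tcp_rot'])
E
```

```text
[503.1050689  122.21904053 219.06847235] [-6.36292673e-04  9.99998744e-01  1.40873342e-03 -3.50176180e-04]
```

View pics/wrist5.png

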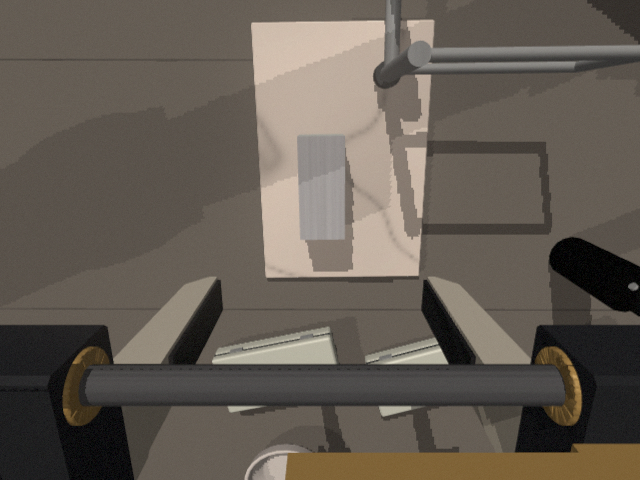

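```bash
python3 - <<'E'
from h import *
im,p=load('wrist5')
w=plane(p,[(298,135),(344,135),(346,239.5),(300.5,240)],50)[:,:2];print(w.round(1).tolist(),w.mean(0).round(1))
b=plane(p,[(251,22),(434,20),(419,277),(266,279)],8)[:,:2];print(b.round(1).tolist(),b.mean(0))
for e in (w[0]-w[3],w[1]-w[2],b[0]-b[3],b[1]-b[2]): print(np.linalg.norm(e),np.degrees(np.arctan2(e[1],e[0])))
print(plane(p,[(420,52)],138))
cv2.imwrite('pics/e5.png',cv2.resize(im[110:260,270:380],(550,750)[:2] if 0 else (440,600),interpolation=cv2.INTER_CUBIC)[:,:,::-1])
# case A corners z26 from this image
E
```

```text
[[482.4, 186.6], [520.5, 186.6], [523.9, 95.8], [483.2, 95.2]] [502.5 141.1]
[[440.7, 279.5], [598.8, 281.3], [603.1, 41.9], [444.4, 39.3]] [521.74847145 160.5012205 ]
91.34718180481265 90.52378246396621
90.92593481151953 92.15571326133832
240.24657371579343 90.8852387931055
239.49926553374252 91.04154475264797
[[558.7450485  237.27384835 138.        ]]
```

View pics/e5.png

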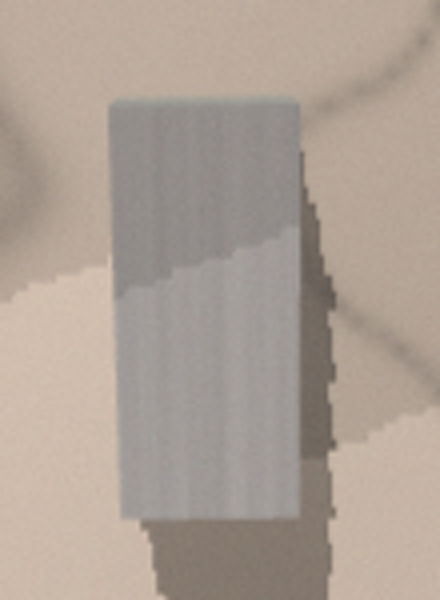

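servo_tool:
  rows:
    - {"x":2,"y":20,"z":0,"ax":0,"ay":0,"az":0}
    - {"x":6,"y":60,"z":0,"ax":0,"ay":0,"az":0}
    - {"x":11,"y":105,"z":0,"ax":0,"ay":0,"az":0}
    - {"x":16,"y":145,"z":0,"ax":0,"ay":0,"az":0}
    - {"x":22,"y":185,"z":0,"ax":0,"ay":0,"az":0}
    - {"x":26,"y":207,"z":0,"ax":0,"ay":0,"az":0}
    - {"x":27,"y":210,"z":0,"ax":0,"ay":0,"az":0}
    - {"x":27,"y":210,"z":0,"ax":0,"ay":0,"az":0}
    - {"x":27,"y":210,"z":0,"ax":0,"ay":0,"az":0}

```text
t: 6.6
tool_pos: [530.3, -86.9, 219.4]
tcp_rot: [-0.001, 1.0, 0.002, -0.0]
contact_force: [-0.1, -0.0, 0.9]
gripper_width: 92.6
```

```bash
python3 - <<'E'
from h import *
im,p=snap('wrist','wrist6.png')
s=state();print(s['tool_pos'],s['tcp_rot'],s['qvel'].round(3))
E
```

```text
[530.16851708 -86.94227994 219.45786591] [-8.36020112e-04  9.99997064e-01  2.26346346e-03 -2.21392392e-04] [ 0.    -0.005  0.007  0.003  0.004 -0.     0.004]
```

View pics/wrist6.png

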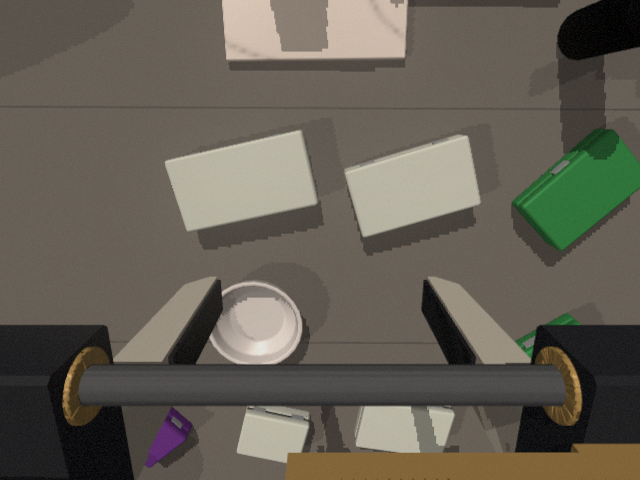

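```bash
cat >> h.py <<'E'
def cases(im,p,z=26,thr=150,amin=1500,hi=190):
    g=im.astype(int); m=((g.min(2)>thr)&(g[:,:,0]-g[:,:,2]<32)&(g[:,:,1]>=g[:,:,0]-4)).astype(np.uint8)
    m=cv2.morphologyEx(m,cv2.MORPH_OPEN,np.ones((3,3)))
    out=[]
    for c in cv2.findContours(m,cv2.RETR_EXTERNAL,cv2.CHAIN_APPROX_NONE)[0]:
        if cv2.contourArea(c)<amin: continue
        w=plane(p,c[:,0,:]+0.0,z)[:,:2].astype(np.float32)
        (cx,cy),(a,b),t=cv2.minAreaRect(w)
        if a<b: a,b,t=b,a,t+90
        out.append((round(cx,1),round(cy,1),round(a,1),round(b,1),round((t+90)%180-90,1),cv2.boundingRect(c)))
    return out
E
python3 - <<'E'
from h import *
im,p=load('wrist6')
for c in cases(im,p): print(c)
w=plane(p,[(166,161),(301,131),(318,203),(188,230)],26)[:,:2];print(w.mean(0))
w=plane(p,[(345,171),(467,136),(480,204),(364,236)],26)[:,:2];print(w.mean(0))
print(im[180,240],im[190,410],im[320,255],im[30,350],im[430,275])
E
```

```text
(619.1, -90.6, 111.5, 29.4, 11.6, (357, 183, 120, 51))
(466.8, -51.1, 90.7, 42.8, -14.8, (203, 142, 97, 58))
[456.80968007 -65.78379666]
[614.19884394 -70.22279717]
[183 181 163] [184 179 163] [193 182 170] [202 185 168] [185 181 165]
```

```bash
sed -i 's/g\[:,:,0\]-4)/g[:,:,0]-8)/; s/thr=150/thr=140/' h.py
python3 - <<'E'
from h import *
im,p=load('wrist6')
for c in cases(im,p): print(c)
E
```

```text
(473.9, -356.6, 71.3, 58.9, -13.8, (237, 413, 71, 49))
(605.0, -343.7, 71.2, 60.4, 0.2, (356, 407, 63, 45))
(613.5, -68.8, 113.8, 67.0, 16.9, (345, 135, 135, 101))
(455.1, -65.5, 126.9, 67.8, 12.6, (165, 131, 151, 99))
```

servo_tool:
  rows:
    - {"x":-8,"y":-2,"z":5,"ax":0,"ay":0,"az":8}
    - {"x":-16,"y":-4,"z":15,"ax":0,"ay":0,"az":16}
    - {"x":-24,"y":-7,"z":25,"ax":0,"ay":0,"az":24.5}
    - {"x":-32,"y":-9,"z":35,"ax":0,"ay":0,"az":33}
    - {"x":-40,"y":-12,"z":45,"ax":0,"ay":0,"az":41.5}
    - {"x":-48,"y":-14,"z":55,"ax":0,"ay":0,"az":50}
    - {"x":-56,"y":-17,"z":65,"ax":0,"ay":0,"az":58.5}
    - {"x":-64,"y":-19,"z":75,"ax":0,"ay":0,"az":67}
    - {"x":-71,"y":-21,"z":85,"ax":0,"ay":0,"az":74}
    - {"x":-73.5,"y":-21.5,"z":90,"ax":0,"ay":0,"az":77}

```text
t: 7.65
tool_pos: [455.4, -65.8, 129.0]
tcp_rot: [0.0, 0.783, -0.622, -0.001]
contact_force: [-0.4, 0.2, 0.1]
gripper_width: 93.1
```

servo_tool:
  rows:
    - {"x":0,"y":0,"z":0,"ax":0,"ay":0,"az":0}
    - {"x":0,"y":0,"z":0,"ax":0,"ay":0,"az":0}

```text
t: 7.85
tool_pos: [456.9, -67.2, 129.9]
tcp_rot: [-0.0, 0.784, -0.621, 0.0]
contact_force: [0.3, 0.9, -0.7]
gripper_width: 93.3
```

```bash
cat >> h.py <<'E'
def tool(n=1):
    s=state(); r=R.from_quat(np.r_[s['tcp_rot'][1:],s['tcp_rot'][0]]).as_matrix()
    print('t',round(s['t'],2),'tcp',s['tool_pos'].round(1),'yawx',np.degrees(np.arctan2(r[1,0],r[0,0])).round(2),'zax',r[:,2].round(3),'F',s['contact_force'].round(1),'w',round(s['gripper_width'],1),'q7',s['q'][6].round(2)); return s,r
def goto(xyz):
    s,r=tool(); d=r.T@(np.array(xyz)-s['tool_pos']); print('shift',d.round(1)); return d
E
python3 - <<'E'
from h import *
im,p=snap('wrist','wrist7.png'); goto([456.5,-65.3,4])
E
```

```text
t 7.9 tcp [457.1 -67.6 130. ] yawx -76.83 zax [ 0.001  0.    -1.   ] F [0.3 0.  0.7] w 93.1 q7 -0.94
shift [ -2.4   0.2 126. ]
```

View pics/wrist7.png

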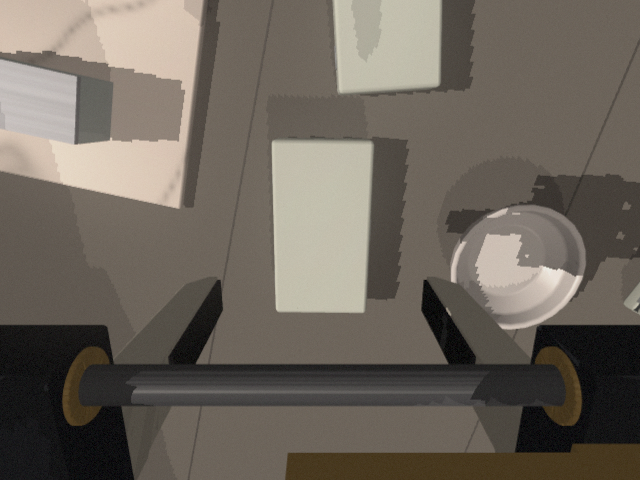

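```bash
python3 - <<'E'
from h import *
im,p=load('wrist7'); w=plane(p,[(272,140.5),(373.5,140.5),(366,312.5),(276,312.5)],26)[:,:2]; print(w.round(1).tolist(),w.mean(0))
for e in (w[0]-w[3],w[1]-w[2]): print(np.linalg.norm(e),np.degrees(np.arctan2(e[1],e[0])))
for q in cases(im,p): print(q)
im,p=load('wrist6'); w=plane(p,[(211,324),(302,324),(257,283),(257,366)],26)[:,:2];print(w, w.mean(0))
E
```

```text
[[510.4, -19.8], [526.0, -86.0], [401.0, -114.4], [385.3, -47.5]] [455.68263945 -66.91205203]
128.13278775004989 12.487615029937782
128.09116902200347 12.785736599771973
(455.5, -65.9, 127.0, 67.7, 12.5, (272, 141, 100, 172))
(499.3, 134.1, 48.3, 43.3, -89.1, (0, 60, 77, 84))
(584.4, -78.7, 65.7, 53.3, -74.0, (333, 0, 108, 93))
[[ 416.4314011  -212.03655599]
 [ 509.78042083 -211.65380621]
 [ 465.56983563 -166.23165721]
 [ 461.48402764 -261.81647463]] [ 463.3164213  -212.93462351]
```

servo_tool:
  rows:
    - {"x":-1.5,"y":1,"z":20,"ax":0,"ay":0,"az":0.5}
    - {"x":-1.5,"y":1,"z":50,"ax":0,"ay":0,"az":0.5}
    - {"x":-1.5,"y":1,"z":80,"ax":0,"ay":0,"az":0.5}
    - {"x":-1.5,"y":1,"z":105,"ax":0,"ay":0,"az":0.5}
    - {"x":-1.5,"y":1,"z":120,"ax":0,"ay":0,"az":0.5}
    - {"x":-1.5,"y":1,"z":125,"ax":0,"ay":0,"az":0.5}
    - {"x":-1.5,"y":1,"z":125,"ax":0,"ay":0,"az":0.5}
    - {"x":-1.5,"y":1,"z":125,"ax":0,"ay":0,"az":0.5}

```text
t: 8.7
tool_pos: [456.0, -67.3, 5.4]
tcp_rot: [-0.001, 0.78, -0.626, 0.001]
contact_force: [-0.1, -1.0, -0.3]
gripper_width: 93.0
```

servo_tool:
  rows:
    - {"x":0,"y":0,"z":0,"ax":0,"ay":0,"az":0}
    - {"x":0,"y":0,"z":0,"ax":0,"ay":0,"az":0}
    - {"x":0,"y":0,"z":0,"ax":0,"ay":0,"az":0}
    - {"x":0,"y":0,"z":0,"ax":0,"ay":0,"az":0}
    - {"x":0,"y":0,"z":0,"ax":0,"ay":0,"az":0}
  grip: 0
  squeeze: 25

```text
t: 9.2
tool_pos: [455.5, -67.2, 5.0]
tcp_rot: [-0.0, 0.78, -0.626, 0.0]
contact_force: [-0.9, 0.7, 4.9]
gripper_width: 69.7
```

```bash
python3 - <<'E'
from h import *
tool()
E
```

```text
t 9.2 tcp [455.5 -67.2   5. ] yawx -77.49 zax [ 0.001  0.    -1.   ] F [-0.9  0.7  4.9] w 69.7 q7 -0.83
```

servo_tool:
  rows:
    - {"x":0,"y":0,"z":-15,"ax":0,"ay":0,"az":0}
    - {"x":0,"y":0,"z":-45,"ax":0,"ay":0,"az":0}
    - {"x":-5,"y":-2,"z":-75,"ax":0,"ay":0,"az":-2}
    - {"x":-18,"y":-9,"z":-100,"ax":0,"ay":0,"az":-8}
    - {"x":-38,"y":-18,"z":-110,"ax":0,"ay":0,"az":-16}
    - {"x":-60,"y":-28,"z":-110,"ax":0,"ay":0,"az":-24}
    - {"x":-82,"y":-38,"z":-110,"ax":0,"ay":0,"az":-32}
    - {"x":-105,"y":-49,"z":-110,"ax":0,"ay":0,"az":-40}
    - {"x":-128,"y":-60,"z":-110,"ax":0,"ay":0,"az":-48}
    - {"x":-150,"y":-70,"z":-110,"ax":0,"ay":0,"az":-56}

```text
t: 10.2
tool_pos: [490.4, 95.4, 114.1]
tcp_rot: [0.0, 0.983, -0.184, -0.001]
contact_force: [0.5, 0.1, -2.1]
gripper_width: 69.9
```

```bash
python3 - <<'E'
from h import *
goto([502.3,141,115])
E
```

```text
t 10.2 tcp [490.4  95.4 114.1] yawx -21.15 zax [-0.002 -0.    -1.   ] F [ 0.5  0.1 -2.1] w 69.9 q7 -0.52
shift [ -5.3 -46.8  -0.9]
```

servo_tool:
  rows:
    - {"x":-2,"y":-15,"z":0,"ax":0,"ay":0,"az":-7}
    - {"x":-3.5,"y":-31,"z":0,"ax":0,"ay":0,"az":-15}
    - {"x":-5,"y":-43,"z":0,"ax":0,"ay":0,"az":-21}
    - {"x":-5.3,"y":-46.8,"z":0,"ax":0,"ay":0,"az":-22.3}
    - {"x":-5.3,"y":-46.8,"z":0,"ax":0,"ay":0,"az":-22.3}
    - {"x":-5.3,"y":-46.8,"z":0,"ax":0,"ay":0,"az":-22.3}

```text
t: 10.8
tool_pos: [502.7, 138.7, 114.3]
tcp_rot: [0.001, 1.0, 0.006, -0.001]
contact_force: [0.5, -0.0, -2.2]
gripper_width: 69.7
```

```bash
python3 - <<'E'
from h import *
goto([502.3,141,55])
im,p=snap('wrist','wrist8.png'); tool()
E
```

```text
t 10.8 tcp [502.7 138.7 114.3] yawx 0.66 zax [-0.001 -0.001 -1.   ] F [ 0.5 -0.  -2.2] w 69.7 q7 -0.31
shift [-0.3 -2.4 59.3]
t 10.85 tcp [502.8 138.6 114.4] yawx 0.66 zax [-0.001 -0.001 -1.   ] F [ 0.5  0.4 -2.6] w 69.8 q7 -0.31
```

View pics/wrist8.png

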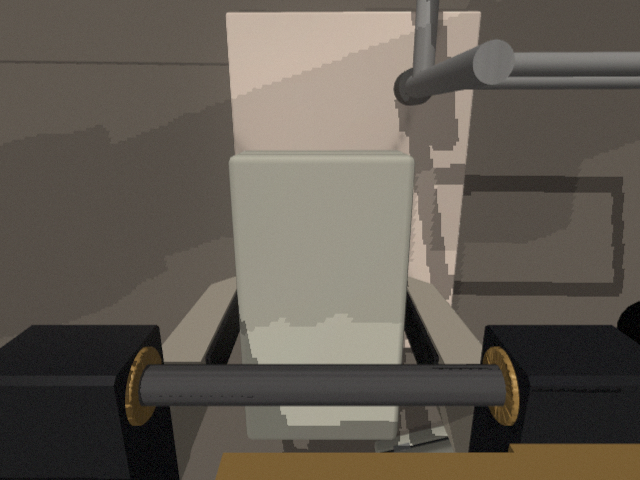

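```bash
python3 - <<'E'
from h import *
im,p=load('wrist8'); w=plane(p,[(232,156),(412,156),(397,438),(247,438)],135.3)[:,:2]; print(w.round(1).tolist(),w.mean(0))
E
```

```text
[[468.6, 204.2], [534.1, 205.0], [537.0, 78.1], [468.6, 77.2]] [502.09233126 141.12040944]
```

servo_tool:
  rows:
    - {"x":0,"y":0,"z":15,"ax":0,"ay":0,"az":-0.3}
    - {"x":0,"y":0,"z":35,"ax":0,"ay":0,"az":-0.3}
    - {"x":0,"y":0,"z":48,"ax":0,"ay":0,"az":-0.3}
    - {"x":0,"y":0,"z":54,"ax":0,"ay":0,"az":-0.3}
    - {"x":0,"y":0,"z":57,"ax":0,"ay":0,"az":-0.3}
    - {"x":0,"y":0,"z":58,"ax":0,"ay":0,"az":-0.3}
    - {"x":0,"y":0,"z":58,"ax":0,"ay":0,"az":-0.3}
    - {"x":0,"y":0,"z":58,"ax":0,"ay":0,"az":-0.3}

```text
t: 11.65
tool_pos: [503.7, 140.0, 57.2]
tcp_rot: [-0.0, 1.0, 0.01, 0.001]
contact_force: [0.6, -0.0, -2.4]
gripper_width: 69.9
```

servo_tool:
  rows:
    - {"x":0,"y":0,"z":1,"ax":0,"ay":0,"az":0}
    - {"x":0,"y":0,"z":1.5,"ax":0,"ay":0,"az":0}
    - {"x":0,"y":0,"z":1.5,"ax":0,"ay":0,"az":0}

```text
t: 11.95
tool_pos: [503.2, 139.9, 55.2]
tcp_rot: [-0.0, 1.0, 0.01, 0.0]
contact_force: [0.2, -0.9, -2.0]
gripper_width: 69.7
```

```bash
python3 - <<'E'
from h import *
tool(); im,p=snap('wrist','wrist9.png')
E
```

```text
t 11.95 tcp [503.2 139.9  55.2] yawx 1.11 zax [ 0.  0. -1.] F [ 0.2 -0.9 -2. ] w 69.7 q7 -0.3
```

View pics/wrist9.png

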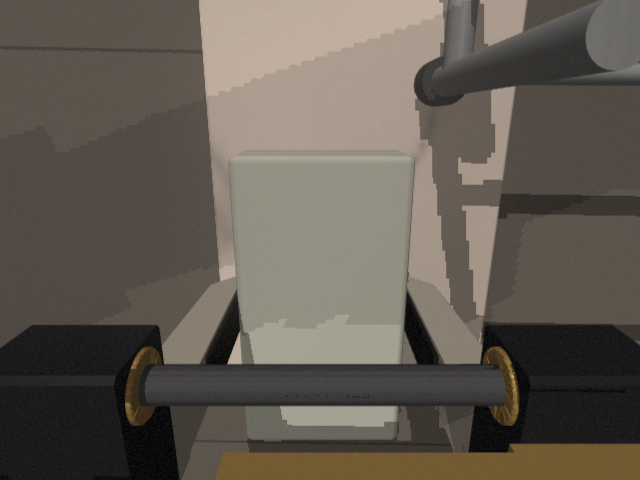

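```bash
python3 - <<'E'
from h import *
im,p=load('wrist9'); w=plane(p,[(230,156),(413,156),(399,438),(247,438)],76.2)[:,:2]; print(w.round(1).tolist(),w.mean(0))
print(plane(p,[(437,84)],8))
E
```

```text
[[467.9, 205.1], [534.5, 206.3], [538.9, 79.5], [469.6, 78.2]] [502.70258194 142.27977755]
[[559.39305106 236.2814431    8.        ]]
```

servo_tool:
  rows:
    - {"x":-0.5,"y":1.2,"z":0,"ax":0,"ay":0,"az":0}
    - {"x":-0.5,"y":1.2,"z":0.7,"ax":0,"ay":0,"az":0}
    - {"x":-0.5,"y":1.2,"z":1.2,"ax":0,"ay":0,"az":0}
    - {"x":-0.5,"y":1.2,"z":1.2,"ax":0,"ay":0,"az":0}

```text
t: 12.4
tool_pos: [502.8, 138.5, 55.1]
tcp_rot: [-0.0, 1.0, 0.01, 0.0]
contact_force: [-2.5, -0.8, 6.3]
gripper_width: 70.1
```

servo_tool:
  rows:
    - {"x":0,"y":0,"z":0,"ax":0,"ay":0,"az":0}
    - {"x":0,"y":0,"z":0,"ax":0,"ay":0,"az":0}
    - {"x":0,"y":0,"z":0,"ax":0,"ay":0,"az":0}
  grip: 1

```text
t: 12.7
tool_pos: [503.0, 138.7, 54.0]
tcp_rot: [-0.0, 1.0, 0.01, 0.0]
contact_force: [-0.6, -0.2, -0.4]
gripper_width: 89.6
```

servo_tool:
  rows:
    - {"x":0,"y":0,"z":-10,"ax":0,"ay":0,"az":0}
    - {"x":0,"y":0,"z":-40,"ax":0,"ay":0,"az":0}
    - {"x":0,"y":0,"z":-85,"ax":0,"ay":0,"az":0}
    - {"x":0,"y":5,"z":-130,"ax":0,"ay":0,"az":0}
    - {"x":0,"y":15,"z":-160,"ax":0,"ay":0,"az":0}
    - {"x":0,"y":20,"z":-164,"ax":0,"ay":0,"az":0}
    - {"x":0,"y":20,"z":-164,"ax":0,"ay":0,"az":0}
    - {"x":0,"y":20,"z":-164,"ax":0,"ay":0,"az":0}

```text
t: 13.5
tool_pos: [502.1, 118.6, 216.8]
tcp_rot: [0.0, 1.0, 0.01, -0.001]
contact_force: [-0.9, 0.5, -0.0]
gripper_width: 92.9
```

```bash
python3 - <<'E'
from h import *
tool(); im,p=snap('wrist','wrist10.png')
for c in cases(im,p,76): print(c)
E
```

```text
t 13.5 tcp [502.1 118.6 216.8] yawx 1.1 zax [-0.003 -0.    -1.   ] F [-0.9  0.5 -0. ] w 92.9 q7 -0.26
(501.2, 140.8, 126.3, 67.5, -89.1, (279, 108, 89, 159))
```

View pics/wrist10.png

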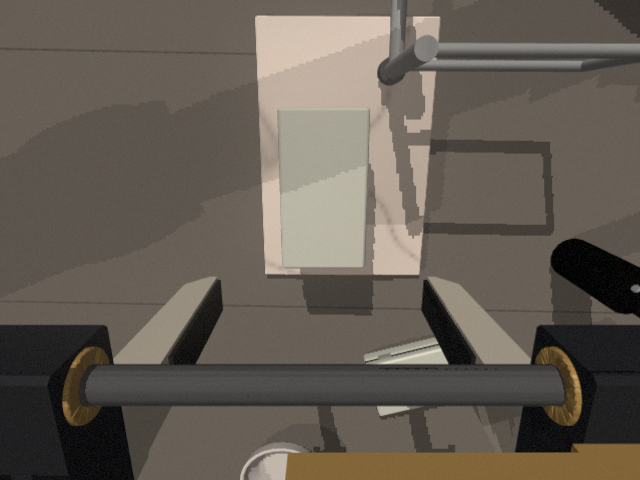

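servo_tool:
  rows:
    - {"x":7,"y":12,"z":0,"ax":0,"ay":0,"az":6}
    - {"x":18,"y":31,"z":5,"ax":0,"ay":0,"az":14}
    - {"x":30,"y":52,"z":15,"ax":0,"ay":0,"az":22}
    - {"x":42,"y":74,"z":27,"ax":0,"ay":0,"az":30}
    - {"x":55,"y":96,"z":40,"ax":0,"ay":0,"az":38}
    - {"x":68,"y":119,"z":52,"ax":0,"ay":0,"az":46}
    - {"x":80,"y":141,"z":64,"ax":0,"ay":0,"az":54}
    - {"x":92,"y":162,"z":74,"ax":0,"ay":0,"az":62}
    - {"x":102,"y":180,"z":82,"ax":0,"ay":0,"az":70}
    - {"x":108,"y":190,"z":87,"ax":0,"ay":0,"az":74.5}

```text
t: 14.55
tool_pos: [614.0, -70.7, 128.0]
tcp_rot: [0.002, 0.8, -0.6, -0.002]
contact_force: [-0.6, -0.1, 0.7]
gripper_width: 93.1
```

servo_tool:
  rows:
    - {"x":0,"y":0,"z":0,"ax":0,"ay":0,"az":0}
    - {"x":0,"y":0,"z":0,"ax":0,"ay":0,"az":0}
    - {"x":0,"y":0,"z":0,"ax":0,"ay":0,"az":0}

```text
t: 14.85
tool_pos: [614.3, -67.6, 130.5]
tcp_rot: [-0.0, 0.803, -0.596, -0.001]
contact_force: [0.0, -0.3, -0.2]
gripper_width: 92.9
```

```bash
python3 - <<'E'
from h import *
im,p=load('wrist10');b=plane(p,[(256.5,16),(440,16.5),(420,274),(266.5,275)],8)[:,:2];print(b.mean(0)-[19.65,20.35])
im,p=snap('wrist','wrist11.png')
tool()
for c in cases(im,p,26): print(c)
E
```

```text
[502.78808602 140.79817452]
t 14.9 tcp [614.5 -67.7 130.9] yawx -73.25 zax [-0.001  0.001 -1.   ] F [-0.4 -0.3 -0.3] w 93.2 q7 -0.96
(487.0, 127.4, 47.0, 31.9, -86.5, (0, 288, 64, 37))
(614.9, -70.1, 113.4, 64.9, 16.9, (279, 150, 96, 153))
```

View pics/wrist11.png

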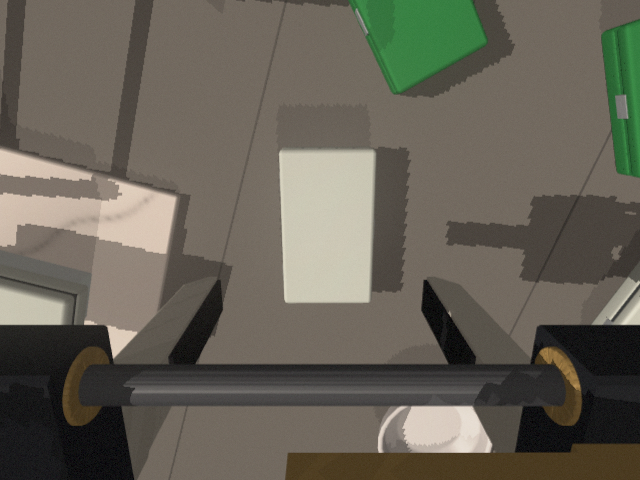

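servo_tool:
  rows:
    - {"x":2.4,"y":0,"z":20,"ax":0,"ay":0,"az":0}
    - {"x":2.4,"y":0,"z":50,"ax":0,"ay":0,"az":0}
    - {"x":2.4,"y":0,"z":80,"ax":0,"ay":0,"az":0}
    - {"x":2.4,"y":0,"z":105,"ax":0,"ay":0,"az":0}
    - {"x":2.4,"y":0,"z":120,"ax":0,"ay":0,"az":0}
    - {"x":2.4,"y":0,"z":125.5,"ax":0,"ay":0,"az":0}
    - {"x":2.4,"y":0,"z":125.5,"ax":0,"ay":0,"az":0}

```text
t: 15.6
tool_pos: [615.5, -71.2, 5.4]
tcp_rot: [-0.0, 0.802, -0.597, -0.0]
contact_force: [-0.2, -0.4, -0.1]
gripper_width: 92.8
```

servo_tool:
  rows:
    - {"x":0,"y":0,"z":0,"ax":0,"ay":0,"az":0}
    - {"x":0,"y":0,"z":0,"ax":0,"ay":0,"az":0}
    - {"x":0,"y":0,"z":0,"ax":0,"ay":0,"az":0}
    - {"x":0,"y":0,"z":0,"ax":0,"ay":0,"az":0}
    - {"x":0,"y":0,"z":0,"ax":0,"ay":0,"az":0}
  grip: 0

```text
t: 16.1
tool_pos: [615.9, -71.5, 6.2]
tcp_rot: [-0.0, 0.802, -0.598, 0.0]
contact_force: [-0.2, -0.3, 4.6]
gripper_width: 66.9
```

```bash
python3 - <<'E'
from h import *
goto([502.5,139.5,145])
E
```

```text
t 16.1 tcp [615.9 -71.5   6.2] yawx -73.38 zax [ 0.001  0.    -1.   ] F [-0.2 -0.3  4.6] w 66.9 q7 -0.91
shift [-234.6   48.2 -138.9]
```

servo_tool:
  rows:
    - {"x":0,"y":0,"z":-15,"ax":0,"ay":0,"az":0}
    - {"x":0,"y":0,"z":-50,"ax":0,"ay":0,"az":0}
    - {"x":-5,"y":1,"z":-90,"ax":0,"ay":0,"az":-3}
    - {"x":-20,"y":4,"z":-125,"ax":0,"ay":0,"az":-10}
    - {"x":-42,"y":8,"z":-138,"ax":0,"ay":0,"az":-18}
    - {"x":-66,"y":13,"z":-139,"ax":0,"ay":0,"az":-26}
    - {"x":-92,"y":18,"z":-139,"ax":0,"ay":0,"az":-34}
    - {"x":-118,"y":24,"z":-139,"ax":0,"ay":0,"az":-42}
    - {"x":-146,"y":30,"z":-139,"ax":0,"ay":0,"az":-50}
    - {"x":-172,"y":35,"z":-139,"ax":0,"ay":0,"az":-58}

```text
t: 17.1
tool_pos: [531.5, 84.0, 144.9]
tcp_rot: [0.0, 0.991, -0.131, -0.0]
contact_force: [0.4, 0.4, -1.9]
gripper_width: 66.7
```

```bash
python3 - <<'E'
from h import *
goto([502.5,139.5,145])
E
```

```text
t 17.1 tcp [531.5  84.  144.9] yawx -15.08 zax [-0.001 -0.    -1.   ] F [ 0.4  0.4 -1.9] w 66.7 q7 -0.42
shift [-42.4 -46.   -0.1]
```

servo_tool:
  rows:
    - {"x":-15,"y":-16,"z":0,"ax":0,"ay":0,"az":-7}
    - {"x":-29,"y":-32,"z":0,"ax":0,"ay":0,"az":-13}
    - {"x":-39,"y":-42,"z":0,"ax":0,"ay":0,"az":-16}
    - {"x":-42.4,"y":-46,"z":0,"ax":0,"ay":0,"az":-16.3}
    - {"x":-42.4,"y":-46,"z":0,"ax":0,"ay":0,"az":-16.3}
    - {"x":-42.4,"y":-46,"z":0,"ax":0,"ay":0,"az":-16.3}

```text
t: 17.7
tool_pos: [504.7, 137.5, 144.5]
tcp_rot: [0.001, 1.0, 0.007, 0.0]
contact_force: [-0.4, 0.3, -2.9]
gripper_width: 66.5
```

```bash
python3 - <<'E'
from h import *
tool()
im,p=snap('wrist','wrist12.png'); tool()
E
```

```text
t 17.7 tcp [504.7 137.5 144.5] yawx 0.75 zax [ 0.001 -0.001 -1.   ] F [-0.4  0.3 -2.9] w 66.5 q7 -0.31
t 17.75 tcp [504.8 137.4 144.5] yawx 0.74 zax [ 0.    -0.001 -1.   ] F [ 0.2 -0.2 -3.8] w 66.9 q7 -0.31
```

View pics/wrist12.png

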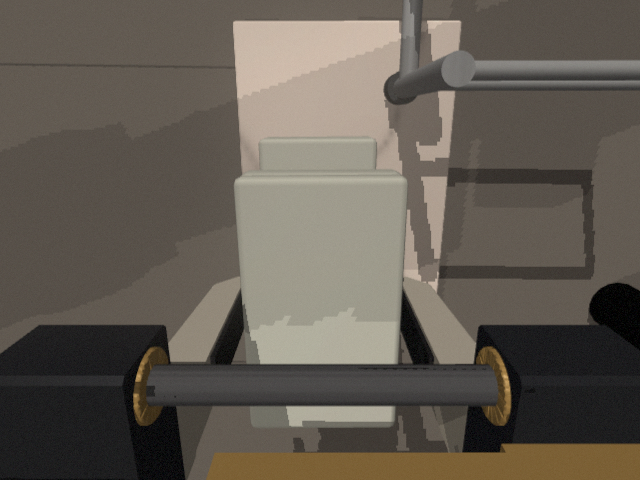

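```bash
python3 - <<'E'
from h import *
im,p=load('wrist12'); w=plane(p,[(236,178),(405,178),(395,426),(252,426)],164.8)[:,:2]; print(w.round(1).tolist(),w.mean(0))
print(plane(p,[(260,139),(377,139)],76).round(1)); b=plane(p,[(234,23),(461,21)],8);print(b, b.mean(0))
E
```

```text
[[471.4, 194.9], [534.2, 195.7], [537.9, 82.9], [473.0, 82.1]] [504.14059745 138.88519107]
[[467.3 203.8  76. ]
 [535.4 204.7  76. ]]
[[441.52251938 277.9559705    8.        ]
 [598.7557002  281.22222853   8.        ]] [520.13910979 279.58909951   8.        ]
```

servo_tool:
  rows:
    - {"x":-1.6,"y":-0.5,"z":15,"ax":0,"ay":0,"az":-0.2}
    - {"x":-1.6,"y":-0.5,"z":35,"ax":0,"ay":0,"az":-0.2}
    - {"x":-1.6,"y":-0.5,"z":50,"ax":0,"ay":0,"az":-0.2}
    - {"x":-1.6,"y":-0.5,"z":57,"ax":0,"ay":0,"az":-0.2}
    - {"x":-1.6,"y":-0.5,"z":60,"ax":0,"ay":0,"az":-0.2}
    - {"x":-1.6,"y":-0.5,"z":60,"ax":0,"ay":0,"az":-0.2}
    - {"x":-1.6,"y":-0.5,"z":60,"ax":0,"ay":0,"az":-0.2}

```text
t: 18.45
tool_pos: [503.2, 139.3, 85.1]
tcp_rot: [-0.0, 1.0, 0.009, 0.001]
contact_force: [-0.8, -0.8, -3.2]
gripper_width: 66.6
```

```bash
python3 - <<'E'
from h import *
im,p=snap('wrist','wrist13.png'); tool()
E
```

```text
t 18.5 tcp [503.2 139.4  85.2] yawx 1.08 zax [ 0.002  0.    -1.   ] F [ 0.1 -0.1 -2.7] w 66.8 q7 -0.31
```

View pics/wrist13.png

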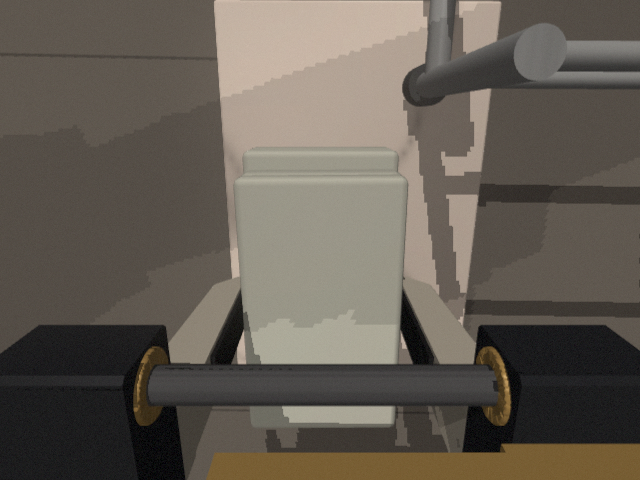

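```bash
cat >> h.py <<'E'
def rel(fn,top,zt,low,zl,baseL):
    """top: 4 px of held case top at zt; low: 2 px far edge of case below at zl"""
    im,p=load(fn); w=plane(p,top,zt)[:,:2]; e=plane(p,low,zl)[:,:2].mean(0)-[-0.0175*baseL/2,baseL/2]
    f=w[:2].mean(0); 
    print('held',w.mean(0).round(1),'L',np.linalg.norm(w[:2].mean(0)-w[2:].mean(0)).round(1),'held far edge',f.round(1),'lower centre',e.round(1))
E
python3 - <<'E'
from h import *
rel('wrist13',[(236,179),(407,179),(396,427),(250,427)],105.5,[(243,151),(398,151)],76,130)
E
```

```text
held [502.7 140.3] L 112.8 held far edge [501.3 196.7] lower centre [501.9 139.4]
```

servo_tool:
  rows:
    - {"x":-0.5,"y":0,"z":1.5,"ax":0,"ay":0,"az":0}
    - {"x":-0.5,"y":0,"z":3,"ax":0,"ay":0,"az":0}
    - {"x":-0.5,"y":0,"z":3.8,"ax":0,"ay":0,"az":0}
    - {"x":-0.5,"y":0,"z":3.8,"ax":0,"ay":0,"az":0}

```text
t: 18.9
tool_pos: [502.2, 139.5, 82.1]
tcp_rot: [-0.0, 1.0, 0.01, 0.0]
contact_force: [-1.8, -1.2, 6.6]
gripper_width: 67.1
```

servo_tool:
  rows:
    - {"x":0,"y":0,"z":0,"ax":0,"ay":0,"az":0}
    - {"x":0,"y":0,"z":0,"ax":0,"ay":0,"az":0}
    - {"x":0,"y":0,"z":0,"ax":0,"ay":0,"az":0}
  grip: 1

```text
t: 19.2
tool_pos: [502.3, 139.4, 80.7]
tcp_rot: [-0.0, 1.0, 0.01, 0.0]
contact_force: [-0.1, -0.3, -0.3]
gripper_width: 86.3
```

servo_tool:
  rows:
    - {"x":0,"y":0,"z":-10,"ax":0,"ay":0,"az":0}
    - {"x":0,"y":0,"z":-40,"ax":0,"ay":0,"az":0}
    - {"x":0,"y":0,"z":-85,"ax":0,"ay":0,"az":0}
    - {"x":0,"y":5,"z":-125,"ax":0,"ay":0,"az":0}
    - {"x":0,"y":15,"z":-138,"ax":0,"ay":0,"az":0}
    - {"x":0,"y":20,"z":-138,"ax":0,"ay":0,"az":0}
    - {"x":0,"y":20,"z":-138,"ax":0,"ay":0,"az":0}
    - {"x":0,"y":20,"z":-138,"ax":0,"ay":0,"az":0}

```text
t: 20.0
tool_pos: [501.4, 119.4, 217.3]
tcp_rot: [0.0, 1.0, 0.01, -0.002]
contact_force: [-0.5, 0.8, -0.6]
gripper_width: 92.8
```

```bash
python3 - <<'E'
from h import *
tool(); im,p=snap('wrist','wrist14.png')
for c in cases(im,p,102): print(c)
im,p=snap('side','side14.png')
for z in (26,):
  for c in cases(im,p,z,amin=150): print(c)
E
```

```text
t 20.0 tcp [501.4 119.4 217.3] yawx 1.1 zax [-0.003 -0.    -1.   ] F [-0.5  0.8 -0.6] w 92.8 q7 -0.27
(500.7, 143.6, 119.9, 64.6, -88.8, (277, 109, 93, 164))
(-164.6, 233.5, 127.5, 27.2, 67.2, (551, 433, 42, 47))
(-243.3, 150.5, 180.7, 6.4, 90.0, (619, 400, 5, 80))
(738.6, 563.8, 421.3, 235.0, -33.0, (0, 358, 152, 122))
(539.3, 106.2, 203.5, 88.2, -78.3, (249, 274, 47, 60))
(473.7, -355.1, 76.0, 63.7, -13.2, (348, 205, 27, 16))
(611.1, -646.7, 441.5, 214.1, -69.2, (323, 136, 64, 60))
(-67.4, -3469.0, 706.9, 616.9, 90.0, (544, 0, 96, 23))
(480.1, -3326.7, 458.6, 406.8, -83.9, (481, 0, 58, 15))
```

View pics/wrist14.png

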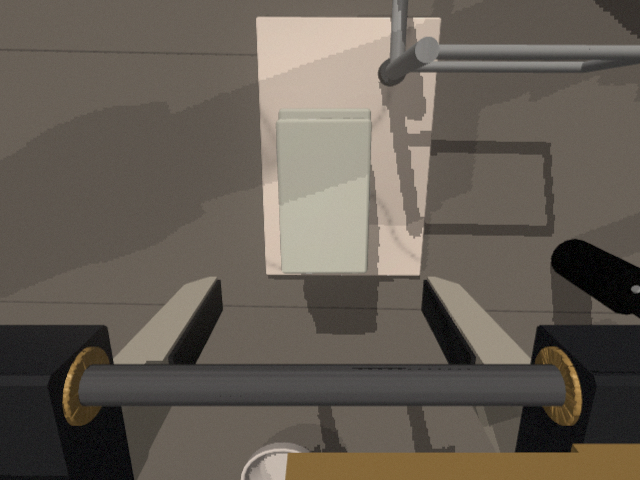

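View pics/side14.png

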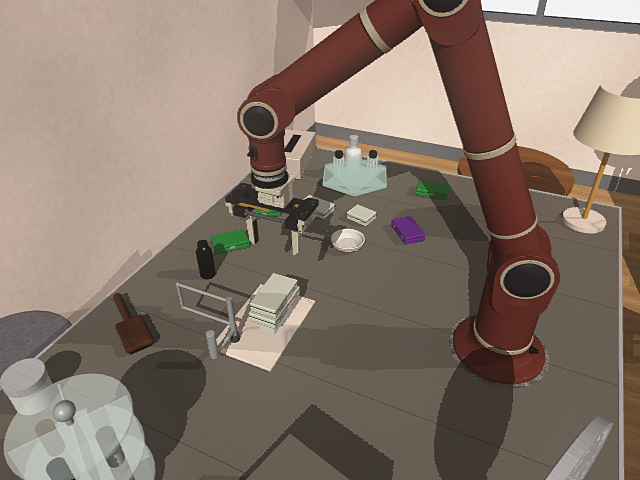

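servo_tool:
  rows:
    - {"x":4,"y":20,"z":0,"ax":0,"ay":0,"az":8}
    - {"x":12,"y":55,"z":0,"ax":0,"ay":0,"az":16}
    - {"x":21,"y":97,"z":0,"ax":0,"ay":0,"az":24}
    - {"x":30,"y":140,"z":5,"ax":0,"ay":0,"az":32}
    - {"x":39,"y":183,"z":10,"ax":0,"ay":0,"az":40}
    - {"x":48,"y":226,"z":15,"ax":0,"ay":0,"az":48}
    - {"x":57,"y":269,"z":20,"ax":0,"ay":0,"az":56}
    - {"x":66,"y":312,"z":25,"ax":0,"ay":0,"az":64}
    - {"x":75,"y":350,"z":30,"ax":0,"ay":0,"az":72}
    - {"x":83,"y":385,"z":35,"ax":0,"ay":0,"az":80}

```text
t: 21.1
tool_pos: [592.8, -265.4, 182.0]
tcp_rot: [0.0, 0.77, -0.638, -0.001]
contact_force: [1.3, 0.4, 0.9]
gripper_width: 93.1
```

```bash
python3 - <<'E'
from h import *
goto([610,-338,150])
E
```

```text
t 21.1 tcp [ 592.8 -265.4  182. ] yawx -79.23 zax [-0.002  0.001 -1.   ] F [1.3 0.4 0.9] w 93.1 q7 -0.77
shift [74.6 -3.4 32. ]
```

servo_tool:
  rows:
    - {"x":30,"y":-1,"z":10,"ax":0,"ay":0,"az":8}
    - {"x":55,"y":-2,"z":20,"ax":0,"ay":0,"az":16}
    - {"x":70,"y":-3,"z":28,"ax":0,"ay":0,"az":22}
    - {"x":74.5,"y":-3.5,"z":32,"ax":0,"ay":0,"az":22.5}
    - {"x":74.5,"y":-3.5,"z":32,"ax":0,"ay":0,"az":22.5}
    - {"x":74.5,"y":-3.5,"z":32,"ax":0,"ay":0,"az":22.5}

```text
t: 21.7
tool_pos: [611.0, -334.8, 151.3]
tcp_rot: [0.0, -0.635, 0.773, 0.001]
contact_force: [1.4, -0.1, 0.4]
gripper_width: 92.9
```

```bash
python3 - <<'E'
from h import *
im,p=snap('wrist','wrist15.png'); tool()
for c in cases(im,p,26): print(c)
E
```

```text
t 21.75 tcp [ 611.2 -334.8  151.9] yawx -101.23 zax [ 0.001  0.001 -1.   ] F [-0.6  0.9  0.9] w 92.9 q7 -1.02
(493.4, -363.3, 58.3, 34.0, 75.9, (347, 328, 72, 36))
(623.9, -345.8, 99.6, 62.6, -9.5, (290, 135, 86, 131))
(587.5, -517.7, 222.5, 109.1, 1.8, (497, 31, 143, 294))
```

View pics/wrist15.png

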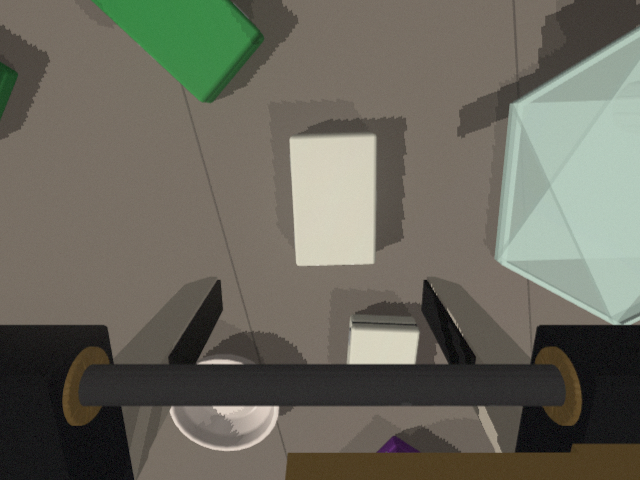

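servo_tool:
  rows:
    - {"x":3,"y":-6,"z":20,"ax":0,"ay":0,"az":-1.5}
    - {"x":8,"y":-14,"z":50,"ax":0,"ay":0,"az":-1.5}
    - {"x":8.3,"y":-14.6,"z":85,"ax":0,"ay":0,"az":-1.5}
    - {"x":8.3,"y":-14.6,"z":115,"ax":0,"ay":0,"az":-1.5}
    - {"x":8.3,"y":-14.6,"z":135,"ax":0,"ay":0,"az":-1.5}
    - {"x":8.3,"y":-14.6,"z":146,"ax":0,"ay":0,"az":-1.5}
    - {"x":8.3,"y":-14.6,"z":146,"ax":0,"ay":0,"az":-1.5}
    - {"x":8.3,"y":-14.6,"z":146,"ax":0,"ay":0,"az":-1.5}

```text
t: 22.55
tool_pos: [623.9, -347.7, 6.3]
tcp_rot: [0.0, -0.644, 0.765, -0.001]
contact_force: [0.1, -0.7, 1.3]
gripper_width: 93.0
```

servo_tool:
  rows:
    - {"x":0,"y":0,"z":0,"ax":0,"ay":0,"az":0}
    - {"x":0,"y":0,"z":0,"ax":0,"ay":0,"az":0}
    - {"x":0,"y":0,"z":0,"ax":0,"ay":0,"az":0}
    - {"x":0,"y":0,"z":0,"ax":0,"ay":0,"az":0}
    - {"x":0,"y":0,"z":0,"ax":0,"ay":0,"az":0}
  grip: 0

```text
t: 23.05
tool_pos: [623.5, -347.3, 6.2]
tcp_rot: [0.0, -0.644, 0.765, -0.0]
contact_force: [-0.7, 0.7, 2.1]
gripper_width: 63.8
```

```bash
python3 - <<'E'
from h import *
goto([502.3,139.5,175])
E
```

```text
t 23.05 tcp [ 623.5 -347.3    6.2] yawx -99.89 zax [ 0.001  0.    -1.   ] F [-0.7  0.7  2.1] w 63.8 q7 -0.94
shift [-458.8  202.9 -168.8]
```

servo_tool:
  rows:
    - {"x":0,"y":0,"z":-15,"ax":0,"ay":0,"az":0}
    - {"x":0,"y":0,"z":-50,"ax":0,"ay":0,"az":0}
    - {"x":-8,"y":3,"z":-90,"ax":0,"ay":0,"az":-5}
    - {"x":-30,"y":13,"z":-125,"ax":0,"ay":0,"az":-12}
    - {"x":-65,"y":29,"z":-150,"ax":0,"ay":0,"az":-20}
    - {"x":-105,"y":46,"z":-165,"ax":0,"ay":0,"az":-28}
    - {"x":-146,"y":65,"z":-169,"ax":0,"ay":0,"az":-36}
    - {"x":-187,"y":83,"z":-169,"ax":0,"ay":0,"az":-44}
    - {"x":-228,"y":101,"z":-169,"ax":0,"ay":0,"az":-52}
    - {"x":-269,"y":119,"z":-169,"ax":0,"ay":0,"az":-60}

```text
t: 24.05
tool_pos: [551.4, -60.7, 175.5]
tcp_rot: [0.0, 0.941, -0.339, 0.0]
contact_force: [1.1, 0.1, -2.2]
gripper_width: 63.7
```

```bash
python3 - <<'E'
from h import *
goto([502.3,139.5,175])
E
```

```text
t 24.05 tcp [551.4 -60.7 175.5] yawx -39.6 zax [ 0.001 -0.    -1.   ] F [ 1.1  0.1 -2.2] w 63.7 q7 -0.5
shift [-165.4 -122.9    0.4]
```

servo_tool:
  rows:
    - {"x":-33,"y":-24,"z":0,"ax":0,"ay":0,"az":-8}
    - {"x":-66,"y":-49,"z":0,"ax":0,"ay":0,"az":-16}
    - {"x":-98,"y":-73,"z":0,"ax":0,"ay":0,"az":-24}
    - {"x":-130,"y":-96,"z":0,"ax":0,"ay":0,"az":-32}
    - {"x":-154,"y":-114,"z":0,"ax":0,"ay":0,"az":-38}
    - {"x":-164,"y":-122,"z":0,"ax":0,"ay":0,"az":-40.7}
    - {"x":-165.4,"y":-122.9,"z":0,"ax":0,"ay":0,"az":-40.8}
    - {"x":-165.4,"y":-122.9,"z":0,"ax":0,"ay":0,"az":-40.8}
    - {"x":-165.4,"y":-122.9,"z":0,"ax":0,"ay":0,"az":-40.8}

```text
t: 24.95
tool_pos: [504.9, 135.7, 174.7]
tcp_rot: [0.001, 1.0, 0.005, 0.0]
contact_force: [-0.7, 0.2, -3.2]
gripper_width: 63.8
```

servo_tool:
  rows:
    - {"x":0,"y":0,"z":15,"ax":0,"ay":0,"az":0}
    - {"x":0,"y":0,"z":35,"ax":0,"ay":0,"az":0}
    - {"x":0,"y":0,"z":50,"ax":0,"ay":0,"az":0}
    - {"x":0,"y":0,"z":55,"ax":0,"ay":0,"az":0}
    - {"x":0,"y":0,"z":55,"ax":0,"ay":0,"az":0}

```text
t: 25.45
tool_pos: [504.2, 136.9, 119.1]
tcp_rot: [0.001, 1.0, 0.007, -0.001]
contact_force: [-0.1, 0.4, -1.7]
gripper_width: 63.9
```

```bash
python3 - <<'E'
from h import *
im,p=snap('wrist','wrist16.png'); tool()
E
```

```text
t 25.5 tcp [504.7 137.4 119.8] yawx 0.78 zax [ 0. -0. -1.] F [-1.1  0.3 -2.2] w 63.6 q7 -0.3
```

View pics/wrist16.png

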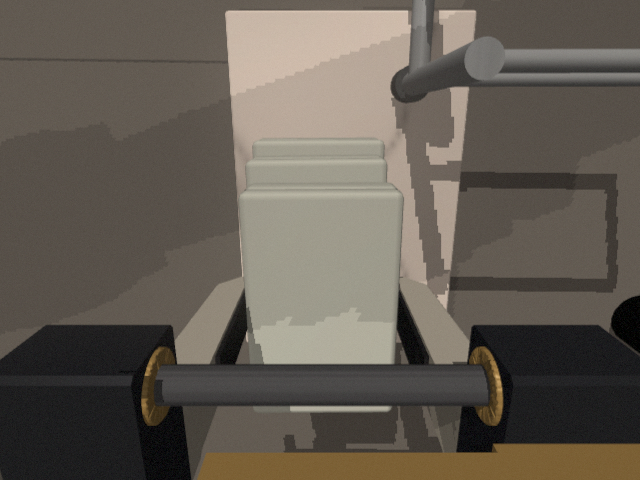

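```bash
python3 - <<'E'
from h import *
T=[(240,193),(402,193),(392,411),(254,411)]
rel('wrist16',T,139.5,[(246,161),(386,160)],102,116)
rel('wrist16',T,139.5,[(253,141),(384,140)],76,130)
E
```

```text
held [503.6 139.6] L 98.9 held far edge [502.6 189. ] lower centre [501.1 138.9]
held [503.6 139.6] L 98.9 held far edge [502.6 189. ] lower centre [502.  139.3]
```

servo_tool:
  rows:
    - {"x":-1.8,"y":-0.3,"z":5,"ax":0,"ay":0,"az":-0.2}
    - {"x":-1.8,"y":-0.3,"z":8,"ax":0,"ay":0,"az":-0.2}
    - {"x":-1.8,"y":-0.3,"z":9.5,"ax":0,"ay":0,"az":-0.2}
    - {"x":-1.8,"y":-0.3,"z":9.5,"ax":0,"ay":0,"az":-0.2}
    - {"x":-1.8,"y":-0.3,"z":9.5,"ax":0,"ay":0,"az":-0.2}

```text
t: 26.0
tool_pos: [502.5, 138.7, 110.3]
tcp_rot: [-0.0, 1.0, 0.01, 0.0]
contact_force: [-0.2, 0.0, -2.4]
gripper_width: 63.7
```

```bash
python3 - <<'E'
from h import *
im,p=snap('wrist','wrist17.png'); tool()
E
```

```text
t 26.05 tcp [502.5 138.7 110.3] yawx 1.1 zax [ 0.  0. -1.] F [ 1.2  0.3 -2.3] w 63.7 q7 -0.3
```

View pics/wrist17.png

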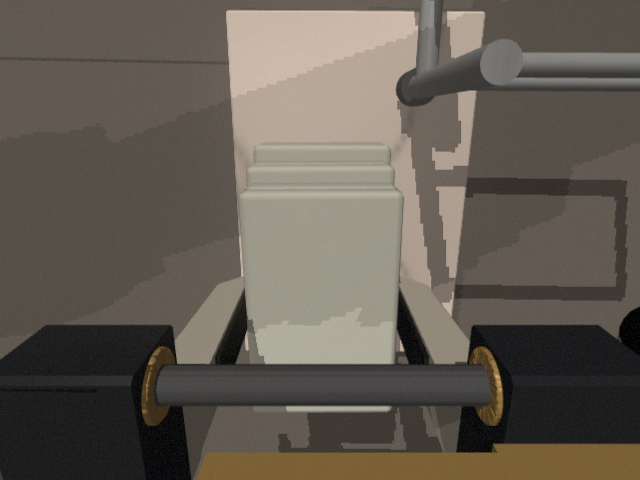

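```bash
python3 - <<'E'
from h import *
T=[(241,195),(402,195),(392,411),(254,411)]
rel('wrist17',T,130.2,[(247,168),(394,168)],102,116)
rel('wrist17',T,130.2,[(254,147),(391,147)],76,130)
E
```

```text
held [502.  140.8] L 98.3 held far edge [500.7 190. ] lower centre [501.2 138.5]
held [502.  140.8] L 98.3 held far edge [500.7 190. ] lower centre [502.1 138.6]
```

servo_tool:
  rows:
    - {"x":-0.3,"y":0.5,"z":1,"ax":0,"ay":0,"az":0}
    - {"x":-0.3,"y":0.5,"z":2,"ax":0,"ay":0,"az":0}
    - {"x":-0.3,"y":0.5,"z":2.8,"ax":0,"ay":0,"az":0}
    - {"x":-0.3,"y":0.5,"z":2.8,"ax":0,"ay":0,"az":0}

```text
t: 26.45
tool_pos: [502.1, 138.1, 108.0]
tcp_rot: [0.0, 1.0, 0.01, 0.0]
contact_force: [-1.4, 0.1, 4.9]
gripper_width: 63.9
```

servo_tool:
  rows:
    - {"x":0,"y":0,"z":0,"ax":0,"ay":0,"az":0}
    - {"x":0,"y":0,"z":0,"ax":0,"ay":0,"az":0}
    - {"x":0,"y":0,"z":0,"ax":0,"ay":0,"az":0}
  grip: 1

```text
t: 26.75
tool_pos: [502.3, 138.3, 107.3]
tcp_rot: [-0.0, 1.0, 0.01, 0.0]
contact_force: [-0.5, -0.1, -1.0]
gripper_width: 83.4
```

servo_tool:
  rows:
    - {"x":0,"y":0,"z":-10,"ax":0,"ay":0,"az":0}
    - {"x":0,"y":0,"z":-40,"ax":0,"ay":0,"az":0}
    - {"x":0,"y":0,"z":-80,"ax":0,"ay":0,"az":0}
    - {"x":0,"y":5,"z":-105,"ax":0,"ay":0,"az":0}
    - {"x":0,"y":15,"z":-112,"ax":0,"ay":0,"az":0}
    - {"x":0,"y":20,"z":-112,"ax":0,"ay":0,"az":0}
    - {"x":0,"y":20,"z":-112,"ax":0,"ay":0,"az":0}

```text
t: 27.45
tool_pos: [501.7, 116.4, 218.2]
tcp_rot: [0.001, 1.0, 0.008, -0.001]
contact_force: [-0.7, -0.2, 0.1]
gripper_width: 93.1
```

```bash
python3 - <<'E'
from h import *
im,p=snap('wrist','wrist18.png')
for c in cases(im,p,128): print(c)
goto([474,-353,150])
snap('scene','scene18.png')
E
```

```text
(500.6, 147.0, 112.1, 61.4, -89.0, (275, 104, 96, 169))
t 27.5 tcp [501.5 117.2 217.9] yawx 1.02 zax [-0.003 -0.001 -1.   ] F [-0.3  0.3 -0.5] w 93.0 q7 -0.26
shift [-35.6 469.6  68.4]
```

View pics/wrist18.png

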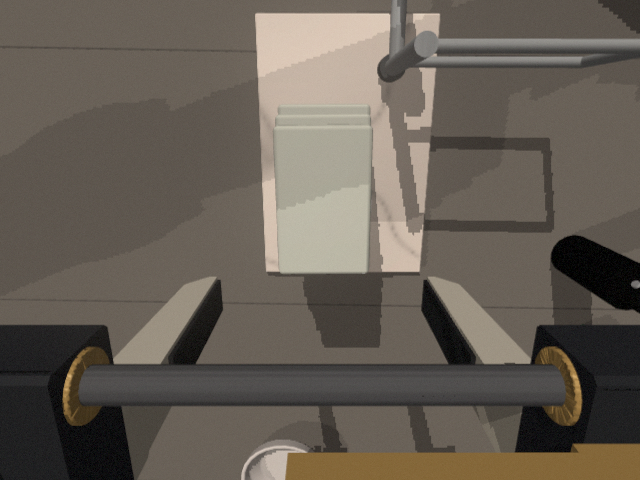

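View pics/scene18.png

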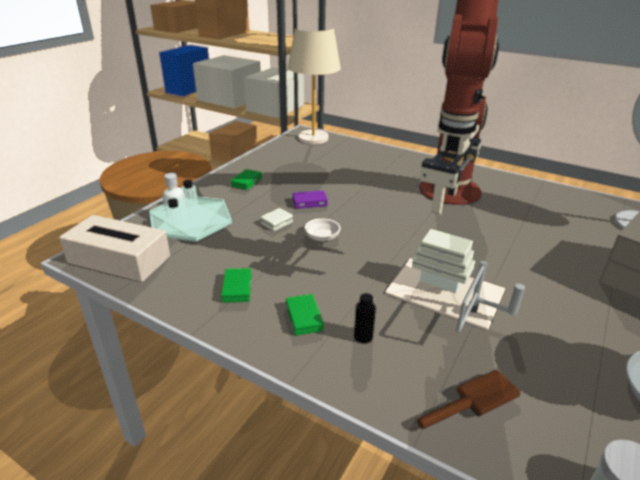

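servo_tool:
  rows:
    - {"x":-1,"y":15,"z":0,"ax":0,"ay":0,"az":8}
    - {"x":-4,"y":50,"z":0,"ax":0,"ay":0,"az":16}
    - {"x":-7,"y":92,"z":0,"ax":0,"ay":0,"az":24}
    - {"x":-10,"y":135,"z":5,"ax":0,"ay":0,"az":32}
    - {"x":-13,"y":178,"z":10,"ax":0,"ay":0,"az":40}
    - {"x":-17,"y":221,"z":15,"ax":0,"ay":0,"az":48}
    - {"x":-20,"y":264,"z":20,"ax":0,"ay":0,"az":56}
    - {"x":-23,"y":307,"z":25,"ax":0,"ay":0,"az":64}
    - {"x":-26,"y":348,"z":30,"ax":0,"ay":0,"az":72}
    - {"x":-29,"y":385,"z":38,"ax":0,"ay":0,"az":80}

```text
t: 28.55
tool_pos: [480.4, -268.9, 180.1]
tcp_rot: [0.0, 0.77, -0.638, -0.001]
contact_force: [0.3, 0.3, 0.2]
gripper_width: 93.3
```

```bash
python3 - <<'E'
from h import *
goto([474,-353,150])
E
```

```text
t 28.55 tcp [ 480.4 -268.9  180.1] yawx -79.24 zax [-0.001  0.    -1.   ] F [0.3 0.3 0.2] w 93.3 q7 -0.66
shift [81.4 22.  30.1]
```

servo_tool:
  rows:
    - {"x":30,"y":8,"z":10,"ax":0,"ay":0,"az":8}
    - {"x":58,"y":15,"z":20,"ax":0,"ay":0,"az":16}
    - {"x":76,"y":20,"z":28,"ax":0,"ay":0,"az":22}
    - {"x":81.4,"y":22,"z":30,"ax":0,"ay":0,"az":24}
    - {"x":81.4,"y":22,"z":30,"ax":0,"ay":0,"az":24}
    - {"x":81.4,"y":22,"z":30,"ax":0,"ay":0,"az":24}

```text
t: 29.15
tool_pos: [475.5, -349.8, 151.0]
tcp_rot: [0.0, -0.624, 0.781, 0.001]
contact_force: [0.4, 0.5, 0.3]
gripper_width: 92.9
```

```bash
python3 - <<'E'
from h import *
im,p=snap('wrist','wrist19.png'); tool()
for c in cases(im,p,26): print(c)
E
```

```text
t 29.2 tcp [ 475.8 -349.7  151.3] yawx -102.7 zax [ 0.     0.001 -1.   ] F [0.2 0.2 0.1] w 93.2 q7 -0.86
(474.2, -359.9, 71.7, 56.6, -14.0, (299, 174, 77, 92))
(532.5, -528.4, 137.4, 112.6, 77.2, (461, 0, 179, 173))
```

View pics/wrist19.png

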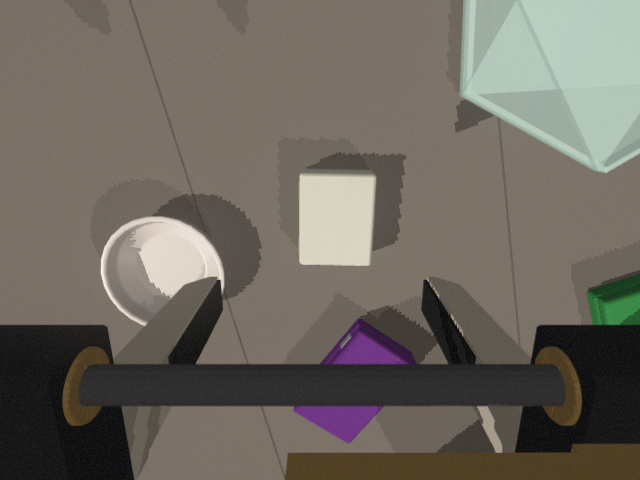

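servo_tool:
  rows:
    - {"x":5,"y":-0.5,"z":20,"ax":0,"ay":0,"az":1.2}
    - {"x":10,"y":-0.5,"z":50,"ax":0,"ay":0,"az":1.2}
    - {"x":10.3,"y":-0.5,"z":85,"ax":0,"ay":0,"az":1.2}
    - {"x":10.3,"y":-0.5,"z":115,"ax":0,"ay":0,"az":1.2}
    - {"x":10.3,"y":-0.5,"z":135,"ax":0,"ay":0,"az":1.2}
    - {"x":10.3,"y":-0.5,"z":145,"ax":0,"ay":0,"az":1.2}
    - {"x":10.3,"y":-0.5,"z":145,"ax":0,"ay":0,"az":1.2}
    - {"x":10.3,"y":-0.5,"z":145,"ax":0,"ay":0,"az":1.2}

```text
t: 30.0
tool_pos: [474.0, -361.7, 7.4]
tcp_rot: [0.0, -0.615, 0.788, -0.001]
contact_force: [-0.2, -0.8, 0.5]
gripper_width: 92.8
```

servo_tool:
  rows:
    - {"x":0,"y":0,"z":0,"ax":0,"ay":0,"az":0}
    - {"x":0,"y":0,"z":0,"ax":0,"ay":0,"az":0}
    - {"x":0,"y":0,"z":0,"ax":0,"ay":0,"az":0}
    - {"x":0,"y":0,"z":0,"ax":0,"ay":0,"az":0}
    - {"x":0,"y":0,"z":0,"ax":0,"ay":0,"az":0}
  grip: 0

```text
t: 30.5
tool_pos: [473.3, -361.3, 6.5]
tcp_rot: [0.0, -0.615, 0.789, 0.0]
contact_force: [-1.8, -1.0, 4.1]
gripper_width: 58.0
```

```bash
python3 - <<'E'
from h import *
goto([501.5,139.5,190])
E
```

```text
t 30.5 tcp [ 473.3 -361.3    6.5] yawx -104.09 zax [ 0.  0. -1.] F [-1.8 -1.   4.1] w 58.0 q7 -0.76
shift [-492.7   94.6 -183.2]
```

servo_tool:
  rows:
    - {"x":0,"y":0,"z":-15,"ax":0,"ay":0,"az":0}
    - {"x":0,"y":0,"z":-50,"ax":0,"ay":0,"az":0}
    - {"x":-5,"y":1,"z":-90,"ax":0,"ay":0,"az":-5}
    - {"x":-28,"y":6,"z":-130,"ax":0,"ay":0,"az":-13}
    - {"x":-65,"y":13,"z":-160,"ax":0,"ay":0,"az":-21}
    - {"x":-107,"y":21,"z":-178,"ax":0,"ay":0,"az":-29}
    - {"x":-150,"y":29,"z":-183,"ax":0,"ay":0,"az":-37}
    - {"x":-193,"y":37,"z":-183,"ax":0,"ay":0,"az":-45}
    - {"x":-236,"y":45,"z":-183,"ax":0,"ay":0,"az":-53}
    - {"x":-279,"y":54,"z":-183,"ax":0,"ay":0,"az":-61}

```text
t: 31.5
tool_pos: [488.3, -76.5, 190.3]
tcp_rot: [0.0, 0.931, -0.365, 0.0]
contact_force: [0.5, -0.3, -2.0]
gripper_width: 57.5
```

```bash
python3 - <<'E'
from h import *
goto([501.5,138,190])
E
```

```text
t 31.5 tcp [488.3 -76.5 190.3] yawx -42.81 zax [ 0.001 -0.    -1.   ] F [ 0.5 -0.3 -2. ] w 57.5 q7 -0.51
shift [-136.1 -166.3    0.2]
```

servo_tool:
  rows:
    - {"x":-26,"y":-32,"z":0,"ax":0,"ay":0,"az":-8}
    - {"x":-52,"y":-64,"z":0,"ax":0,"ay":0,"az":-16}
    - {"x":-78,"y":-95,"z":0,"ax":0,"ay":0,"az":-24}
    - {"x":-103,"y":-126,"z":0,"ax":0,"ay":0,"az":-32}
    - {"x":-124,"y":-151,"z":0,"ax":0,"ay":0,"az":-40}
    - {"x":-134,"y":-164,"z":0,"ax":0,"ay":0,"az":-43.8}
    - {"x":-136,"y":-166,"z":0,"ax":0,"ay":0,"az":-44.2}
    - {"x":-136,"y":-166,"z":0,"ax":0,"ay":0,"az":-44.2}
    - {"x":-136,"y":-166,"z":0,"ax":0,"ay":0,"az":-44.2}

```text
t: 32.4
tool_pos: [503.0, 133.4, 189.3]
tcp_rot: [0.001, 1.0, 0.007, -0.0]
contact_force: [0.8, -1.0, -3.0]
gripper_width: 57.7
```

servo_tool:
  rows:
    - {"x":0,"y":0,"z":15,"ax":0,"ay":0,"az":0}
    - {"x":0,"y":0,"z":35,"ax":0,"ay":0,"az":0}
    - {"x":0,"y":0,"z":45,"ax":0,"ay":0,"az":0}
    - {"x":0,"y":0,"z":47,"ax":0,"ay":0,"az":0}
    - {"x":0,"y":0,"z":47,"ax":0,"ay":0,"az":0}
    - {"x":0,"y":0,"z":47,"ax":0,"ay":0,"az":0}

```text
t: 33.0
tool_pos: [503.5, 136.1, 143.1]
tcp_rot: [-0.0, 1.0, 0.009, 0.001]
contact_force: [0.3, 0.4, -2.6]
gripper_width: 58.0
```

```bash
python3 - <<'E'
from h import *
im,p=snap('wrist','wrist20.png'); tool()
E
```

```text
t 33.05 tcp [503.6 136.3 143.2] yawx 1.07 zax [ 0.002  0.    -1.   ] F [-0.6 -0.2 -1.8] w 57.9 q7 -0.3
```

View pics/wrist20.png

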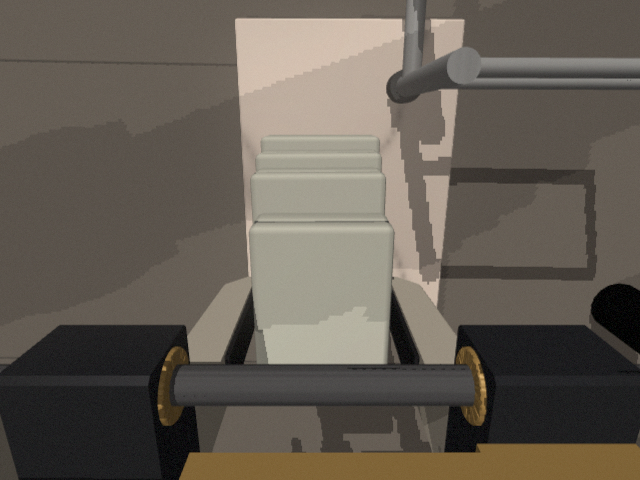

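```bash
cat >> h.py <<'E'
def edges(fn,L):
    im,p=load(fn)
    for (a,b,z,l) in L:
        e=plane(p,[a,b],z)[:,:2]; print(l,'far',e.mean(0).round(1),'w',np.linalg.norm(e[0]-e[1]).round(1),'centre',(e.mean(0)-[-0.0175*l/2,l/2]).round(1))
E
python3 - <<'E'
from h import *
edges('wrist20',[((251,225),(393,225),162.7,74),((252,176),(385,176),128,102),((256,156),(381,156),102,116),((261,138.5),(379,138.5),76,130)])
E
```

```text
74 far [502.2 175.5] w 54.9 centre [502.8 138.5]
102 far [500.4 189.3] w 61.3 centre [501.3 138.3]
116 far [500.1 195.9] w 65.0 centre [501.2 137.9]
130 far [500.7 203.3] w 68.2 centre [501.9 138.3]
```

servo_tool:
  rows:
    - {"x":-1.2,"y":0,"z":4,"ax":0,"ay":0,"az":0}
    - {"x":-1.2,"y":0,"z":6.5,"ax":0,"ay":0,"az":0}
    - {"x":-1.2,"y":0,"z":6.5,"ax":0,"ay":0,"az":0}
    - {"x":-1.2,"y":0,"z":6.5,"ax":0,"ay":0,"az":0}

```text
t: 33.45
tool_pos: [501.6, 136.3, 135.8]
tcp_rot: [0.0, 1.0, 0.01, -0.0]
contact_force: [0.1, -0.2, -1.9]
gripper_width: 57.9
```

```bash
python3 - <<'E'
from h import *
im,p=snap('wrist','wrist21.png'); tool()
E
```

```text
t 33.5 tcp [501.7 136.3 135.9] yawx 1.11 zax [ 0.  0. -1.] F [-0.4 -0.8 -2. ] w 57.6 q7 -0.3
```

View pics/wrist21.png

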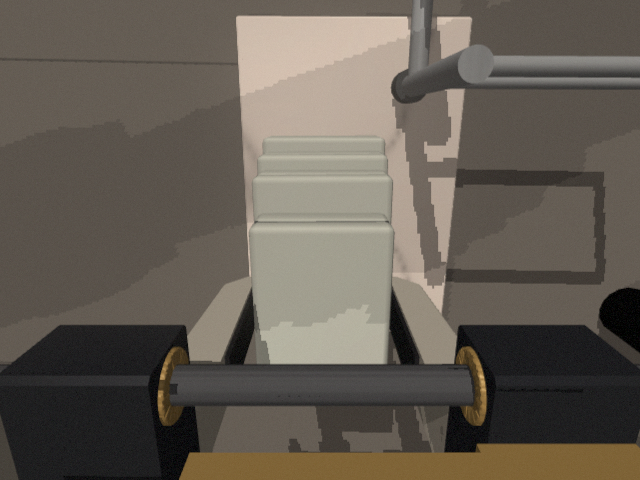

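servo_tool:
  rows:
    - {"x":0,"y":0,"z":1,"ax":0,"ay":0,"az":0}
    - {"x":0,"y":0,"z":1.8,"ax":0,"ay":0,"az":0}
    - {"x":0,"y":0,"z":1.8,"ax":0,"ay":0,"az":0}

```text
t: 33.8
tool_pos: [501.8, 136.3, 134.5]
tcp_rot: [-0.0, 1.0, 0.01, 0.0]
contact_force: [-0.3, -0.2, 1.7]
gripper_width: 57.6
```

Contact (load taken up). Release and lift.

servo_tool:
  rows:
    - {"x":0,"y":0,"z":0.5,"ax":0,"ay":0,"az":0}
    - {"x":0,"y":0,"z":0.5,"ax":0,"ay":0,"az":0}
    - {"x":0,"y":0,"z":0.5,"ax":0,"ay":0,"az":0}
    - {"x":0,"y":0,"z":0.5,"ax":0,"ay":0,"az":0}
  grip: 1

```text
t: 34.2
tool_pos: [501.7, 136.3, 133.5]
tcp_rot: [-0.0, 1.0, 0.01, 0.0]
contact_force: [1.4, -0.8, -0.5]
gripper_width: 84.9
```

servo_tool:
  rows:
    - {"x":0,"y":0,"z":-10,"ax":0,"ay":0,"az":0}
    - {"x":0,"y":0,"z":-35,"ax":0,"ay":0,"az":0}
    - {"x":0,"y":0,"z":-65,"ax":0,"ay":0,"az":0}
    - {"x":0,"y":5,"z":-95,"ax":0,"ay":0,"az":0}
    - {"x":0,"y":15,"z":-115,"ax":0,"ay":0,"az":0}
    - {"x":0,"y":20,"z":-120,"ax":0,"ay":0,"az":0}
    - {"x":0,"y":20,"z":-120,"ax":0,"ay":0,"az":0}

```text
t: 34.9
tool_pos: [502.4, 115.4, 254.4]
tcp_rot: [-0.0, 1.0, 0.009, 0.001]
contact_force: [-0.4, 0.3, 1.1]
gripper_width: 93.4
```

```bash
python3 - <<'E'
from h import *
im,p=snap('wrist','wrist22.png');im,p=snap('side','side22.png'); goto([557.5,319,215])
cv2.imwrite('pics/f22.png',cv2.resize(im[220:380,160:360],(750,600),interpolation=cv2.INTER_CUBIC)[:,:,::-1])
E
```

```text
t 35.0 tcp [501.3 116.4 252.6] yawx 1.11 zax [-0.002 -0.    -1.   ] F [-0.6  0.3 -0. ] w 92.6 q7 -0.25
shift [  60.2 -201.5   37.4]
```

View pics/wrist22.png

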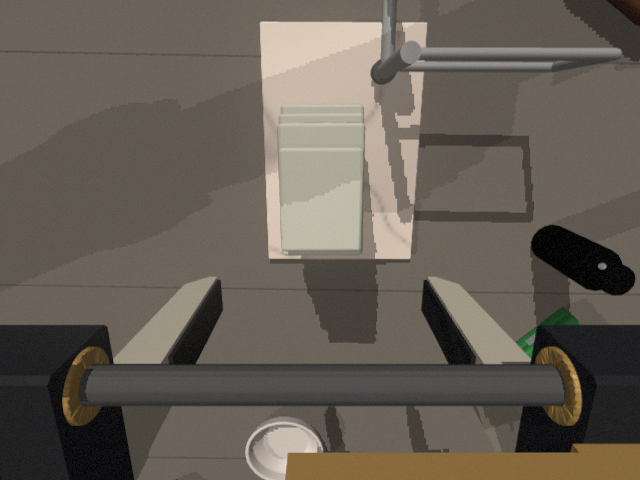

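View pics/f22.png

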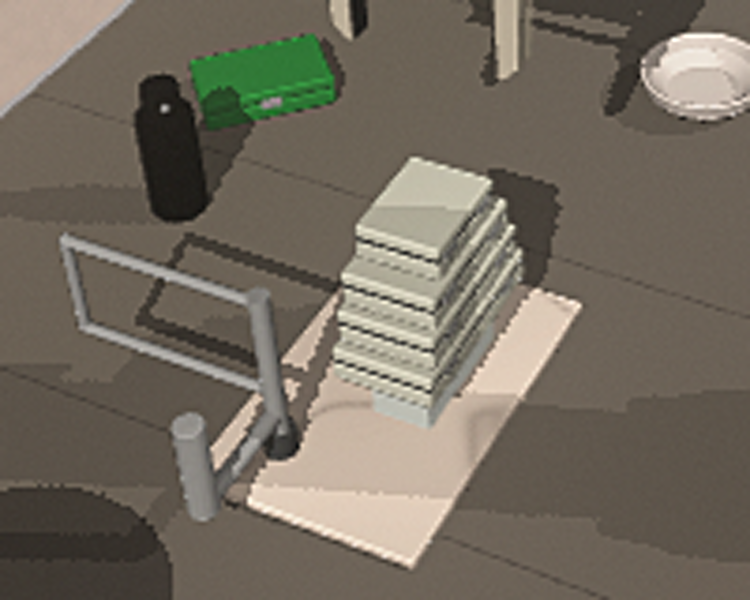

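servo_tool:
  rows:
    - {"x":4,"y":-15,"z":0,"ax":0,"ay":0,"az":0}
    - {"x":14,"y":-50,"z":0,"ax":0,"ay":0,"az":0}
    - {"x":26,"y":-90,"z":0,"ax":0,"ay":0,"az":0}
    - {"x":38,"y":-130,"z":0,"ax":0,"ay":0,"az":0}
    - {"x":50,"y":-170,"z":10,"ax":0,"ay":0,"az":0}
    - {"x":58,"y":-195,"z":25,"ax":0,"ay":0,"az":0}
    - {"x":60,"y":-201,"z":37,"ax":0,"ay":0,"az":0}
    - {"x":60,"y":-201,"z":37,"ax":0,"ay":0,"az":0}
    - {"x":60,"y":-201,"z":37,"ax":0,"ay":0,"az":0}
  grip: 0.65

```text
t: 35.9
tool_pos: [558.1, 317.0, 215.9]
tcp_rot: [0.001, 1.0, 0.009, -0.001]
contact_force: [0.3, 0.1, -0.3]
gripper_width: 60.6
```

```bash
python3 - <<'E'
from h import *
im,p=snap('wrist','wrist23.png'); goto([557.5,317,70])
E
```

```text
t 35.95 tcp [558.6 316.7 216.8] yawx 0.98 zax [ 0.    -0.001 -1.   ] F [ 0.4 -0.4 -0.3] w 60.5 q7 -0.55
shift [ -1.1  -0.5 146.8]
```

View pics/wrist23.png

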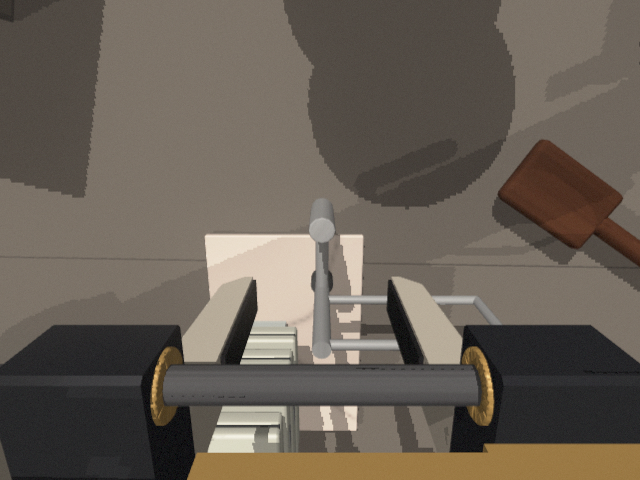

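```bash
python3 - <<'E'
from h import *
_,p=load('wrist23'); print(plane(p,[(322,232)],108),plane(p,[(322,347)],138))
E
```

```text
[[557.44873867 315.50549672 108.        ]] [[558.81827041 239.24669124 138.        ]]
```

servo_tool:
  rows:
    - {"x":-1,"y":0,"z":20,"ax":0,"ay":0,"az":0}
    - {"x":-1,"y":0,"z":50,"ax":0,"ay":0,"az":0}
    - {"x":-1,"y":0,"z":80,"ax":0,"ay":0,"az":0}
    - {"x":-1,"y":0,"z":110,"ax":0,"ay":0,"az":0}
    - {"x":-1,"y":0,"z":135,"ax":0,"ay":0,"az":0}
    - {"x":-1,"y":0,"z":146,"ax":0,"ay":0,"az":0}
    - {"x":-1,"y":0,"z":146,"ax":0,"ay":0,"az":0}
    - {"x":-1,"y":0,"z":146,"ax":0,"ay":0,"az":0}

```text
t: 36.75
tool_pos: [558.4, 318.3, 72.2]
tcp_rot: [-0.001, 1.0, 0.009, 0.001]
contact_force: [-0.7, -0.1, 0.7]
gripper_width: 60.2
```

servo_tool:
  rows:
    - {"x":0,"y":0,"z":0,"ax":0,"ay":0,"az":0}
    - {"x":0,"y":0,"z":0,"ax":0,"ay":0,"az":0}
    - {"x":0,"y":0,"z":0,"ax":0,"ay":0,"az":0}
  grip: 0.29
  squeeze: 6

```text
t: 37.05
tool_pos: [557.6, 318.7, 71.6]
tcp_rot: [-0.0, 1.0, 0.01, 0.001]
contact_force: [-0.0, -0.3, 0.3]
gripper_width: 40.9
```

```bash
python3 - <<'E'
from h import *
tool()
# arc plan: handle from 91 to 1 deg about H, tool yaw=th-90
s=state(); P0=s['tool_pos'][:2]; H=np.array([558.9,237.3]); Rr=80; y0=np.radians(1.0)
ex=np.array([np.cos(y0),np.sin(y0)]); ey=np.array([np.sin(y0),-np.cos(y0)])
for th in range(83,-8,-8):
    t=np.radians(th); P=H+Rr*np.array([np.cos(t),np.sin(t)]); d=P-(H+Rr*np.array([np.cos(np.radians(91)),np.sin(np.radians(91))])); print(th,(d@ex).round(1),(d@ey).round(1),91-th)
E
```

```text
t 37.05 tcp [557.6 318.7  71.6] yawx 1.11 zax [ 0.001  0.001 -1.   ] F [-0.  -0.3  0.3] w 40.9 q7 -0.56
83 11.1 0.8 8
75 22.1 3.1 16
67 32.5 6.9 24
59 42.4 12.2 32
51 51.4 18.7 40
43 59.5 26.5 48
35 66.3 35.3 56
27 71.9 44.9 64
19 76.1 55.3 72
11 78.8 66.1 80
3 80.0 77.2 88
-5 79.6 88.4 96
```

servo_tool:
  rows:
    - {"x":0,"y":1.5,"z":0,"ax":0,"ay":0,"az":0}
    - {"x":0,"y":1.5,"z":0,"ax":0,"ay":0,"az":0}
    - {"x":5,"y":1.7,"z":0,"ax":0,"ay":0,"az":4}
    - {"x":13,"y":2.3,"z":0,"ax":0,"ay":0,"az":10}
    - {"x":22,"y":4.5,"z":0,"ax":0,"ay":0,"az":16}
    - {"x":32.5,"y":8.4,"z":0,"ax":0,"ay":0,"az":24}
    - {"x":42.4,"y":13.7,"z":0,"ax":0,"ay":0,"az":32}
    - {"x":51.4,"y":20.2,"z":0,"ax":0,"ay":0,"az":40}
    - {"x":51.4,"y":20.2,"z":0,"ax":0,"ay":0,"az":40}

```text
t: 37.95
tool_pos: [610.1, 297.9, 70.4]
tcp_rot: [0.0, 0.943, -0.334, 0.001]
contact_force: [-0.2, -0.1, 1.1]
gripper_width: 27.0
```

```bash
python3 - <<'E'
from h import *
s,r=tool(); H=np.array([558.9,237.3]); v=s['tool_pos'][:2]-H; print(np.linalg.norm(v),np.degrees(np.arctan2(v[1],v[0])))
for th in (43,35,27,19,11,5,1,-2,-4):
    t=np.radians(th); P=H+80*np.array([np.cos(t),np.sin(t)]); d=r[:2,:2].T@(P-s['tool_pos'][:2]); print(th,d.round(1),'az',51-th)
im,p=snap('side','side24.png')
cv2.imwrite('pics/f24.png',cv2.resize(im[200:380,140:380],(800,600),interpolation=cv2.INTER_CUBIC)[:,:,::-1])
E
```

```text
t 37.95 tcp [610.1 297.9  70.4] yawx -38.99 zax [ 0.001 -0.001 -1.   ] F [-0.2 -0.1  1.1] w 27.0 q7 -1.04
79.37223221184975 49.82604522294583
43 [9.5 0.1] az 8
35 [20.4  2.5] az 16
27 [30.9  6.3] az 24
19 [40.8 11.5] az 32
11 [49.8 18.1] az 40
5 [55.9 23.8] az 46
1 [59.7 27.9] az 50
-2 [62.3 31.2] az 53
-4 [63.9 33.5] az 55
```

View pics/f24.png

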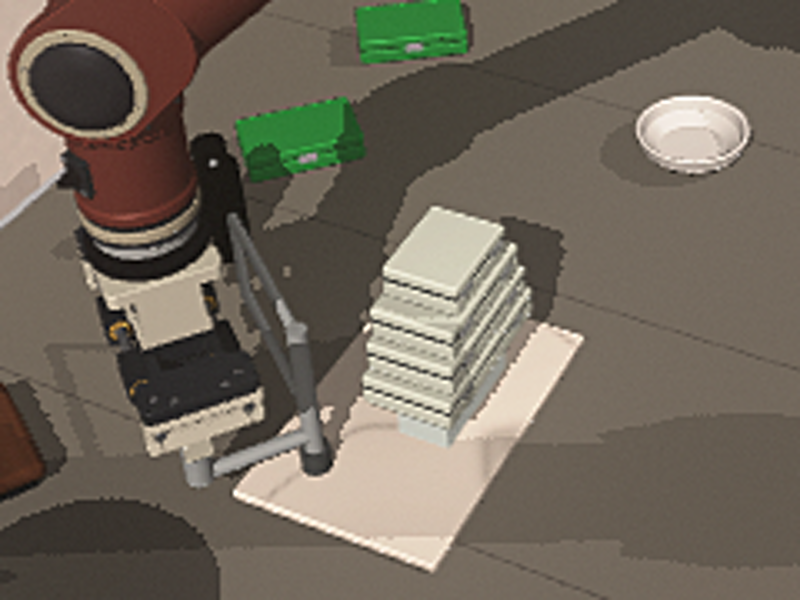

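```bash
python3 - <<'E'
from h import *
_,p=load('scene18'); print(plane(p,[(364,334)],0),plane(p,[(366,297)],110)); _,p=load('side14'); print(plane(p,[(206,276)],0),plane(p,[(203,243)],110))
E
```

```text
[[750.56997313  59.84870736   0.        ]] [[760.71360212  61.71958224 110.        ]]
[[759.90692942  70.79877321   0.        ]] [[755.4047417   63.94860708 110.        ]]
```

servo_tool:
  rows:
    - {"x":9.5,"y":0,"z":0,"ax":0,"ay":0,"az":8}
    - {"x":20.4,"y":2.5,"z":0,"ax":0,"ay":0,"az":16}
    - {"x":31,"y":6.3,"z":0,"ax":0,"ay":0,"az":24}
    - {"x":40.8,"y":11.5,"z":0,"ax":0,"ay":0,"az":32}
    - {"x":49.8,"y":18,"z":0,"ax":0,"ay":0,"az":40}
    - {"x":56,"y":23.8,"z":0,"ax":0,"ay":0,"az":46}
    - {"x":59.7,"y":28,"z":0,"ax":0,"ay":0,"az":50}
    - {"x":61.5,"y":30,"z":0,"ax":0,"ay":0,"az":50}
    - {"x":61.5,"y":30,"z":0,"ax":0,"ay":0,"az":50}

```text
t: 38.9
tool_pos: [637.6, 237.3, 70.5]
tcp_rot: [0.0, 0.715, -0.699, -0.0]
contact_force: [0.1, -0.1, 0.1]
gripper_width: 26.8
```

```bash
python3 - <<'E'
from h import *
tool()
E
```

```text
t 38.9 tcp [637.6 237.3  70.5] yawx -88.72 zax [-0.001  0.    -1.   ] F [ 0.1 -0.1  0.1] w 26.8 q7 -1.63
```

servo_tool:
  rows:
    - {"x":2,"y":0,"z":0,"ax":0,"ay":0,"az":0}
    - {"x":4,"y":0,"z":0,"ax":0,"ay":0,"az":0}
    - {"x":5,"y":0,"z":0,"ax":0,"ay":0,"az":0}
    - {"x":5,"y":0,"z":0,"ax":0,"ay":0,"az":0}

```text
t: 39.3
tool_pos: [637.9, 233.8, 70.5]
tcp_rot: [-0.001, 0.714, -0.7, -0.001]
contact_force: [0.0, 3.6, -1.5]
gripper_width: 27.0
```

servo_tool:
  rows:
    - {"x":2,"y":0,"z":0,"ax":0,"ay":0,"az":0}
    - {"x":3,"y":0,"z":0,"ax":0,"ay":0,"az":0}
    - {"x":3,"y":0,"z":0,"ax":0,"ay":0,"az":0}

```text
t: 39.6
tool_pos: [637.9, 233.8, 70.4]
tcp_rot: [-0.002, 0.715, -0.699, -0.002]
contact_force: [2.1, 7.2, -1.5]
gripper_width: 27.3
```

servo_tool:
  rows:
    - {"x":-4,"y":0,"z":0,"ax":0,"ay":0,"az":0}
    - {"x":-4,"y":0,"z":0,"ax":0,"ay":0,"az":0}
    - {"x":-4,"y":0,"z":0,"ax":0,"ay":0,"az":0}
    - {"x":-4,"y":0,"z":0,"ax":0,"ay":0,"az":0}
  grip: 0.6

```text
t: 40.0
tool_pos: [638.2, 231.7, 70.6]
tcp_rot: [0.001, 0.713, -0.701, 0.0]
contact_force: [-0.3, -0.6, -0.5]
gripper_width: 53.5
```

servo_tool:
  rows:
    - {"x":-4,"y":0,"z":-15,"ax":0,"ay":0,"az":0}
    - {"x":-4,"y":0,"z":-50,"ax":0,"ay":0,"az":0}
    - {"x":-4,"y":0,"z":-90,"ax":0,"ay":0,"az":0}
    - {"x":-10,"y":-5,"z":-130,"ax":0,"ay":0,"az":0}
    - {"x":-25,"y":-20,"z":-160,"ax":0,"ay":0,"az":0}
    - {"x":-40,"y":-20,"z":-175,"ax":0,"ay":0,"az":0}
    - {"x":-45,"y":-20,"z":-180,"ax":0,"ay":0,"az":0}
    - {"x":-45,"y":-20,"z":-180,"ax":0,"ay":0,"az":0}

```text
t: 40.8
tool_pos: [656.9, 279.6, 251.4]
tcp_rot: [-0.001, 0.714, -0.7, 0.0]
contact_force: [-0.3, -0.4, 0.6]
gripper_width: 56.0
```

```bash
python3 - <<'E'
from h import *
tool()
for n,(y,x) in dict(side=(200,140),scene=(190,330)).items():
    im,p=snap(n,n+'30.png'); cv2.imwrite('pics/g_%s.png'%n,cv2.resize(im[y:y+180,x:x+240],(800,600),interpolation=cv2.INTER_CUBIC)[:,:,::-1])
im,p=snap('wrist','wrist30.png')
E
```

```text
t 40.8 tcp [656.9 279.6 251.4] yawx -88.8 zax [ 0.001  0.001 -1.   ] F [-0.3 -0.4  0.6] w 56.0 q7 -1.76
```

View pics/g_side.png

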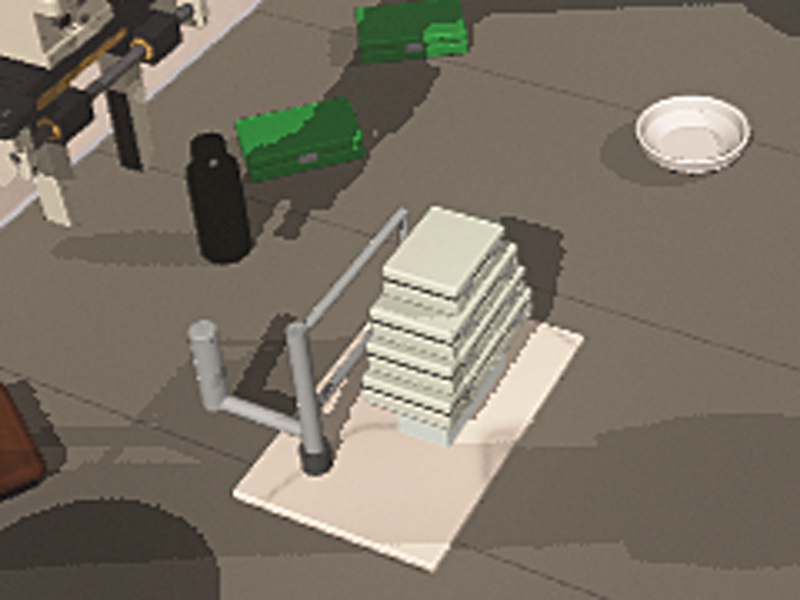

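View pics/g_scene.png

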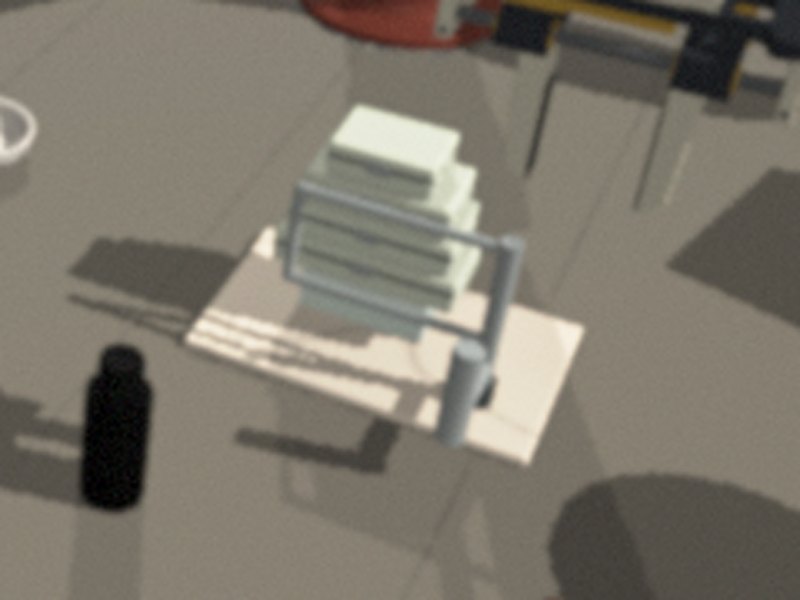

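View pics/wrist30.png

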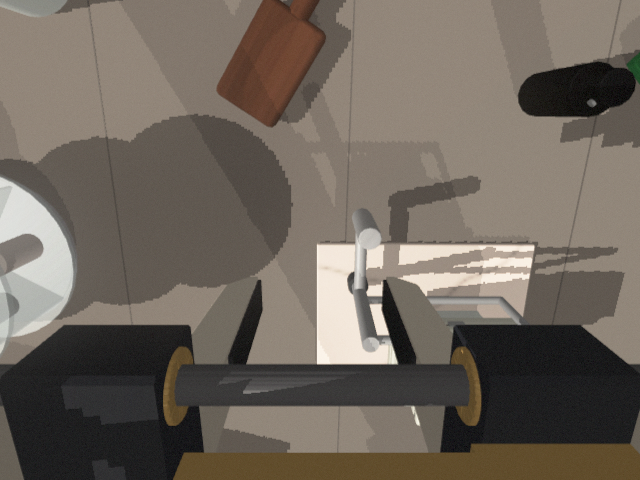

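```bash
python3 - <<'E'
from h import *
def ang(h,g): v=(h-g)[0,:2]; return np.linalg.norm(v).round(1),np.degrees(np.arctan2(v[1],v[0])).round(1)
_,p=load('wrist30'); h=plane(p,[(368,237)],108);g=plane(p,[(371,345)],138);print(h,g,ang(h,g))
_,p=load('side30'); f=lambda x,y:(140+x*.3,200+y*.3); h=plane(p,[f(203,328)],108);g=plane(p,[f(297,328)],138);print(h,g,ang(h,g))
print('case5 side',plane(p,[f(436,208),f(503,229),f(452,297),f(384,272)],154)[:,:2].mean(0))
_,p=load('scene30'); f=lambda x,y:(330+x*.3,190+y*.3); h=plane(p,[f(471,350)],108);g=plane(p,[f(511,243)],138);print(h,g,ang(h,g))
print('case5 scene',plane(p,[f(362,106),f(460,133),f(433,175),f(330,150)],154)[:,:2].mean(0))
E
```

```text
[[640.01631323 239.50269465 108.        ]] [[558.10710714 236.23734912 138.        ]] (np.float64(82.0), np.float64(2.3))
[[637.7642966  237.11738144 108.        ]] [[558.1308064  235.49987385 138.        ]] (np.float64(79.6), np.float64(1.2))
case5 side [497.68885002 143.1056631 ]
[[640.02794357 238.68183114 108.        ]] [[560.58387796 235.4420656  138.        ]] (np.float64(79.5), np.float64(2.3))
case5 scene [506.84312696 140.14780168]
```

```bash
python3 - <<'E'
from h import *
tool(); print(sign_off())
E
```

```text
t 40.95 tcp [656.5 277.2 249.2] yawx -88.98 zax [-0.003 -0.002 -1.   ] F [-0.  -0.3 -0.5] w 55.7 q7 -1.76
the job is handed in; nothing more can be done
None
```

I swung the gate open by its handle, stacked the four white cases that were there on the pedestal (130, 116, 102 and 74 mm, largest at the bottom), and swung the gate shut. I handed the job in at about 41 s. The 88 mm case did not appear in any view, so I took it as absent.

**Last checks:**
- **Column:** From the wrist camera, just before the last case came to rest, the four case centres agreed to about 1.5 mm. The smallest case, seen by two cameras after the gate was shut, averaged about (502, 142) mm, against a measured pedestal centre of (502, 141). Those two views differed by about 9 mm in x.
- **Gate:** While it was being pushed shut, the force rose from 3.6 to 7.2 N with no further movement, so it was against its stop. The pictures put it at 1.2 to 2.3°, against the stand's own yaw of about 1°. That difference is within what I can measure.
- **Bystanders:** In the last pictures the atomizer was upright, and it and the dish looked undisturbed. I did not touch any green or purple look-alike.

**One slip:** While I was opening the gate, the handle post slid to the edge of the finger pads, with a force of about 18 N. The gate still reached its open stop. For closing, I held the post loosely between the fingers instead.

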